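# Clip in a pen barrel and shim up its end gap

## Task

Take the black pen barrel from its rest and push it down past the red sprung jaw until it is fully home in the forks of the fixture, its brass flange on the side of the end stop. Then stand metal spacer plates from the rack upright on the bed between flange and stop, one after another, until the gap left is small enough for the orange wedge to jam before its foot gets down to the bed, and push the wedge in (foot down, upright face to the plates) until you feel that flange, plates, wedge and stop are all tight and the flange bears on the fork. Finish still holding the wedge and pressing it in, without letting go, and leave the other things on the bench where they are.

Things in the scene. Friction and masses are not known exactly. Their poses are not given: they have to be found in the camera images.
- fixture: aluminium fixture, fixed. Origin: on the table, midway between its two grey forks; x along the barrel's seat towards the end stop. Bed top 10 mm above the table, 64 mm wide (y), x=-105..130. Forks 10 mm thick at x=-28 and +28 (38 mm free between): slot 17 mm wide about y=0, open upwards, guide on the -y side up to 59 mm. A barrel fully home has its axis at y=0, 38 mm above the table
- bearing (a point): middle of the stop-side fork's outer face, on the seated barrel's axis: fixture x=+33, y=0, 38 mm above the table. The flange's inner face comes to bear here, so its outer face ends 12 mm further along x, where the gap for the spacers begins. They stand on the bed with nothing beside them at the sides; bring the barrel down 1 or 2 mm clear of the fork, wedging pushes it home
- jaw (a joint): red sprung jaw: two noses, one at each fork, on one hinge along fixture x at y=+16, 16 mm above the table. 0 = closed, grows as they swing out to +y, up to 0.6 rad. They hang over the slot: lower corner at y=+3.5, 47 mm above the table, lead-in slope up to 66 mm. A barrel pushed straight down shoves them aside (about 0.2 rad, 5 to 15 N), then they spring back over it to 0
- stop: end stop on the bed (green block, greased steel face), fixed, 30 mm wide (y), 50 tall; its place along the bed differs each time. Origin: on the toe of its sloping face, at bed height (10 mm above the table), mid-width; x as the fixture's. The face towards the barrel leans away going up, 0.30 mm per mm of height, the same as the wedge, and is slippery. From a seated flange to the toe: 14 to 27 mm
- barrel: black lacquered pen barrel with a brass flange, about 160 g. Origin: on its axis at its balance point, where it is gripped; x along the axis towards the flange. Shaft 14 mm in diameter, x=-90..33; flange 30 mm in diameter, x=33..45. Starts level in the rest, axis 36 mm above the table
- flange (a point): centre of the brass flange's outer flat face, on the barrel's axis, 45 mm from the barrel's origin
- rest: beech rest of the barrel, fixed. Origin: on the table, below the barrel's origin, x as the barrel's. Base 110 x 50 x 8 mm; two slotted blocks 12 mm thick, 46 wide, 39 high at x=-34 and x=+25, the barrel lying in their slots; free between them for the fingers
- plate0: brass spacer plate, 8 mm thick (its x), 32 wide (y), 46 tall (z), about 90 g, upright in the rack, its narrow edges free to be gripped; shoulders bevelled to 20 mm wide over the top 12 mm. Origin: centre of its underside. Any plates do and not all are needed; set narrower before wider, then the fingers setting the next one stay clear of those already in the gap
- plate1: copper-coloured spacer plate, 8 mm thick (its x), 38 wide (y), 46 tall (z), about 90 g, upright in the rack, its narrow edges free to be gripped; shoulders bevelled to 26 mm wide over the top 12 mm. Origin: centre of its underside. Any plates do and not all are needed; set narrower before wider, then the fingers setting the next one stay clear of those already in the gap
- plate2: silvery aluminium spacer plate, 8 mm thick (its x), 44 wide (y), 46 tall (z), about 90 g, upright in the rack, its narrow edges free to be gripped; shoulders bevelled to 32 mm wide over the top 12 mm. Origin: centre of its underside. Any plates do and not all are needed; set narrower before wider, then the fingers setting the next one stay clear of those already in the gap
- rack: low wooden rack of the plates, fixed, 90 x 34 mm. Origin: on the table at its centre. The plates stand on its floor, 6 mm above the table, at x=-26, 0 and 26 in any order, thickness along its x, between ribs 24 mm high and 30 wide (y)
- wedge: orange wedge, 46 mm wide (y), 60 tall (z), about 60 g. Origin: centre of its 13 mm thick foot, underside. Upright face at x=-6.5; sloping face from x=+6.5 at the foot to +24.5 at the top. Starts upright in its stand, the ends of its width free to be gripped. Used foot down, upright face to the plates, sloping face on the stop's slope
- stand: low wooden stand of the wedge, fixed, 66 x 34 mm. Origin: on the table, below the wedge's origin, x as the wedge's. The wedge stands on its floor, 6 mm above the table, between two ribs 30 mm wide (y), up to 30 mm above the table
- loupe: dark steel loupe, 48 mm across, 46 tall; bystander, to be left where it is. Origin: centre of its underside
- squeeze_bottle: white squeeze bottle, 56 mm across, 145 tall with its bent spout; bystander, to be left where it is. Origin: centre of its underside
- jar: small clear jar, 60 mm across, 60 tall; bystander, to be left where it is. Origin: centre of its underside
- tin: flat aluminium tin, 60 x 85 x 28 mm; bystander, to be left where it is. Origin: centre of its underside
- brush_pot: glass pot of brushes, 68 mm across, about 165 mm tall with the brushes; bystander, to be left where it is. Origin: centre of its underside
- tweezers: steel tweezers lying flat, 113 mm long, 8 mm high; bystander, to be left where it is. Origin: centre of its underside
Not all that is in view belongs to the job. Leave any blue or purple look-alike of the wedge alone.

How it is judged:
By the outcome, as a careful person would: the job done as asked, in the order asked, and still so for the second after the job is handed in, while the arm keeps its last pose, push and grip.
It also fails if it takes over 72 s, if anything falls off the work surface, if the arm or the gripper's body presses on something with over 40 N, if the wrist force passes 120 N, or if a joint passes its speed limit or range.

## Robot

A 6-joint arm with a two-finger parallel gripper is mounted at the origin on the work surface. World frame = base frame: x ahead of the robot, y to its left, z up, the work surface at z = 0. Lengths are in m, angles in rad, forces in N, time in s.
With the tool pointing down it reaches from about 0.35 to 0.925 m from the base axis. Payload 6.4 kg.
Tool frame: the origin (TCP) lies on the front face of the gripper's body, between the roots of the fingers; the fingertips stand 97 mm ahead of it and the grasp point (between the pads) lies 78 mm ahead of it; z points along the fingers, y is the direction in which the jaws open and shut (so a half turn about z gives the same grasp; the last joint's range is limited). The gripper opens to 94 mm and grips with 3 to 60 N. Pads are 16 mm wide; open, the fingers measure 119 mm over their backs; the gripper's body (75 mm by 177 mm) begins 78 mm behind the grasp point.
Start: joints at [1.042, 0.245, 1.558, -0, 1.339, -0.174], TCP at [0.226, 0.61, 0.303] pointing down, gripper open.
Joint ranges: [-3.13, 3.13], [-1.02, 2.26], [0.13, 2.54], [-0.95, 4.09], [0.21, 2.88], [-2.74, 2.74]. Speed limits (rad/s): [2.57, 2.57, 3.14, 3.14, 3.14, 3.14].

## Interface

Orientations are given as a 3x3 rotation matrix whose columns are the frame's x, y, z axes.
In Python, from rig import r gives the robot as it stands.
- The arm moves only by the shell command python3 -m inch 'ROWS' [FORCE]. ROWS is JSON, a list of rows, each a list of 5 numbers: the closure, from 0 (fully open) to 1 (shut), then the shift along the tool's x, y, z each as a share of 0.25 m, from -1 to 1, then the turn about the tool's z as a share of 30 degrees, from -1 to 1. A call has exactly 5 rows; each row is the pose to reach, as a shift and turn from the pose measured when the call began, along the tool's axes at that moment; what a row does not reach only later rows make up. A row lasts 1/10 s, in which the tool goes at most 50 mm and 8.59 degrees, less where a joint would pass 70% of its speed; a pose out of reach is approached as far as the arm can. A call with a number of a shift or a turn outside -1 to 1 is refused whole. A call with a gripper value outside its range is refused whole. The fingers move at their own pace and stop on an object; FORCE is the grip in N (left out, the last holds). Time passes only in rows, so rows that repeat a pose let the fingers close, or fill a call up. It gives the time, the measured TCP pose, the force and the opening at its end, in the units of the state.
- r.sense(): the state, without advancing time (a new reading comes with each control period).
- r.grab_frame(name): name is "scene" or "top" or "wrist"; returns the picture (400x640x3 uint8, red, green, blue); there is no depth.
- r.get_calibration(name): a dict with "fx", "fy", "cx", "cy" (pixels), "view" (4x4, takes a point from world to camera coordinates); the wrist camera has in their place "tool_from_camera" (4x4, takes a point from camera to tool coordinates, whose origin is the TCP and whose axes are the flange's). Camera axes: x right, y down, z forward; pixel columns grow to the right and rows downward; lengths in m; the calibration is good to about 2 mm. The wrist camera is an equidistant fisheye: a pixel r from the principal point sees the ray r / f radians off the axis. A picture is of the moment at which its call begins: read the wrist's pose just before it. get_calibration takes no time and is no camera call.
- r.close_job(): hands the job in, once; it reports no verdict.
The state is a dict: "t": time; "q": joint angles; "qvel": joint speeds; "joint_torque": joint torques, N m; "tool_pos": TCP position; "ee_rot": TCP orientation; "force": force on the tool from outside, world axes, zero at the start; "torque": the same for the moment, N m; "finger_gap": finger opening in m.
Only numpy, scipy, OpenCV 4.12 (cv2) and the standard library are available. Lean on these libraries where they do the work, as an engineer would, in place of code of your own. Each camera call takes 0.05 s, during which the arm holds its last target. There are 200 camera calls.

## Working session

There is one attempt and no reset: what is moved stays moved. The work goes in short steps, Python scripts to look and compute and a shell command to move; the robot and the scene stay as the last step left them, time stands still between calls to the robot, and variables do not carry over. Pictures are saved under pics/ and viewed, about 8 in all and at most 12, crops included, and the job is handed in when it is done.

```bash
ls; mkdir -p pics; python3 - <<'E'
from rig import r
import cv2,numpy as np
for n in ["scene","top","wrist"]:
    im=r.grab_frame(n); cv2.imwrite(f"pics/{n}0.png",im[:,:,::-1])
    c=r.get_calibration(n); print(n,{k:np.round(v,4).tolist() for k,v in c.items()})
print(r.sense())
E
```

```text
pics
scene {'fx': 478.6249, 'fy': 478.6249, 'cx': 315.8124, 'cy': 200.0433, 'view': [[0.813, 0.5821, 0.0169, -0.4491], [0.4454, -0.6028, -0.662, -0.1961], [-0.3751, 0.5457, -0.7493, 1.5131], [0.0, 0.0, 0.0, 1.0]]}
top {'fx': 517.9752, 'fy': 517.9752, 'cx': 310.9594, 'cy': 205.3439, 'view': [[-0.0181, -0.9997, -0.0136, 0.0276], [-0.9974, 0.019, -0.0697, 0.5609], [0.0699, 0.0123, -0.9975, 1.5656], [0.0, 0.0, 0.0, 1.0]]}
wrist {'fx': 309.7069, 'fy': 309.7069, 'cx': 321.0841, 'cy': 198.9987, 'tool_from_camera': [[0.0006, -0.9666, -0.2562, 0.0733], [1.0, 0.0003, 0.0011, -0.0008], [-0.001, -0.2562, 0.9666, -0.0819], [0.0, 0.0, 0.0, 1.0]]}
{'t': 0.15, 'q': array([ 1.04190608e+00,  2.45628810e-01,  1.55873694e+00, -3.19979693e-05,
        1.33870561e+00, -1.74101263e-01]), 'qvel': array([ 7.77925234e-04,  4.76022327e-05, -5.08563419e-03, -5.99109746e-04,
        5.68687194e-04, -7.72289735e-04]), 'joint_torque': array([ 6.72000097e-04, -4.16268182e+01, -3.14980817e+01,  6.85440470e-02,
        3.16393445e-02, -8.96618485e-05]), 'tool_pos': array([0.22563927, 0.60923273, 0.3018127 ]), 'ee_rot': array([[-9.37722298e-01,  3.47385053e-01, -7.19232699e-04],
       [ 3.47385724e-01,  9.37721434e-01, -1.29237779e-03],
       [ 2.25487193e-04, -1.46174264e-03, -9.99998906e-01]]), 'force': array([-0.0576833 ,  0.42998406,  0.61464029]), 'torque': array([ 0.01914824, -0.0400909 , -0.01777253]), 'finger_gap': 0.09400290010218422}
```

View pics/top0.png

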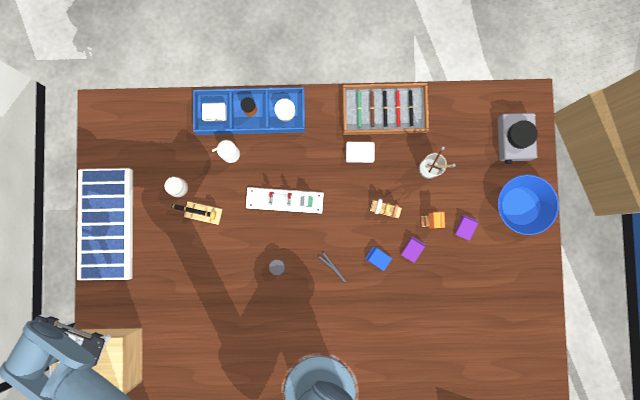

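View pics/scene0.png

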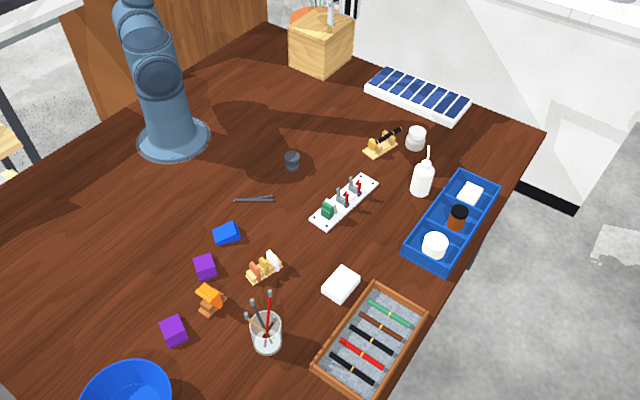

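```bash
cat > h.py <<'E'
import numpy as np, cv2
from rig import r
def ray(n,u,v,st=None):
    """camera centre and unit ray in world; st=(pos,rot) for wrist"""
    c=r.get_calibration(n); d=np.array([(u-c['cx'])/c['fx'],(v-c['cy'])/c['fy'],1.])
    if n=='wrist':
        th=np.hypot(d[0],d[1]); s=np.sin(th)/max(th,1e-9)
        d=np.array([d[0]*s,d[1]*s,np.cos(th)]); T=np.array(c['tool_from_camera'])
        p,R=map(np.array,st); return p+R@T[:3,3], R@T[:3,:3]@d
    V=np.array(c['view']); d=V[:3,:3].T@d
    return -V[:3,:3].T@V[:3,3], d/np.linalg.norm(d)
def plane(n,u,v,z,st=None):
    o,d=ray(n,u,v,st); return o+d*(z-o[2])/d[2]
def tri(*rays):
    A=0;b=0
    for o,d in rays:
        P=np.eye(3)-np.outer(d,d); A=A+P; b=b+P@o
    X=np.linalg.solve(A,b)
    return X,[np.linalg.norm((np.eye(3)-np.outer(d,d))@(X-o)) for o,d in rays]
def snap(name):
    s=r.sense(); im=r.grab_frame('wrist')[:,:,::-1].copy(); cv2.imwrite(f'pics/{name}.png',im)
    np.savez(f'pics/{name}.npz',p=s['tool_pos'],R=s['ee_rot']); return im,(s['tool_pos'],s['ee_rot'])
def load(name):
    d=np.load(f'pics/{name}.npz'); return cv2.imread(f'pics/{name}.png'),(d['p'],d['R'])
def go(xy,z,ydir=None):
    """rows for TCP to (x,y,z), tool y axis along +-ydir (world angle deg of the jaw direction)"""
    s=r.sense(); R=s['ee_rot']; d=R.T@(np.array([*xy,z])-s['tool_pos'])/0.25
    t=0
    if ydir is not None:
        a=np.degrees(np.arctan2(R[1,1],R[0,1])); t=-((ydir-a+90)%180-90)/30  # tool z down: +turn = clockwise from above
    print('t %.2f at'%s['t'],np.round(s['tool_pos'],4),'shift',np.round(d,4),'turn',np.round(t,4),'F',np.round(s['force'],1),'gap',round(s['finger_gap'],4),'q6',round(s['q'][5],2))
E
python3 - <<'E'
from h import *
for k,u,v,z in [('rest',201,212,.03),('bar-end',173,207,.036),('fixL',247,199,.01),('fixR',323,201,.01),('stop',306,202,.06),('rack',386,209,.04),('wedge',433,220,.06)]:
    print(k,plane('top',u,v,z).round(3))
go((.53,.2),.25,90)
E
```

```text
rest [0.547 0.352 0.03 ]
bar-end [0.563 0.436 0.036]
fixL [0.585 0.214 0.01 ]
fixR [ 0.575 -0.02   0.01 ]
stop [0.569 0.031 0.06 ]
rack [ 0.545 -0.209  0.04 ]
wedge [ 0.508 -0.345  0.06 ]
t 0.15 at [0.2256 0.6092 0.3018] shift [-1.7103 -1.1118  0.2085] turn -0.6776 F [-0.1  0.4  0.6] gap 0.094 q6 -0.17
```

```bash
python3 -m inch '[[0,-0.2,-0.1,0.03,0.25],[0,-0.4,-0.19,0.06,0.5],[0,-0.6,-0.27,0.09,0.75],[0,-0.82,-0.35,0.12,1],[0,-0.82,-0.35,0.12,1]]'; python3 -c "
from h import *
go((.55,.30),.24,-10.8)"
```

```text
t: 0.65
tool_pos: [0.3895, 0.4533, 0.271]
ee_rot: [[-0.635, 0.773, -0.001], [0.773, 0.635, -0.002], [-0.001, -0.003, -1.0]]
force: [-0.7, 0.6, 0.2]
finger_gap: 0.0937
t 0.65 at [0.3895 0.4533 0.271 ] shift [-0.8813  0.1074  0.1247] turn 1.6729 F [-0.7  0.6  0.2] gap 0.0937 q6 -0.02
```

```bash
python3 -m inch '[[0,-0.2,0.03,0.03,0.25],[0,-0.4,0.05,0.06,0.5],[0,-0.6,0.08,0.09,0.75],[0,-0.8,0.1,0.12,1],[0,-0.88,0.11,0.12,1]]'>/dev/null;python3 -m inch '[[0,0,0,0,0.2],[0,0,0,0,0.4],[0,0,0,0,0.67],[0,0,0,0,0.67],[0,0,0,0,0.67]]'; python3 -c "
from h import *
im,s=snap('w1'); cv2.imwrite('pics/w1b.png',cv2.resize(im[60:360],(800,375)))
go((.55,.30),.24,-10.8)"
```

```text
t: 1.65
tool_pos: [0.5518, 0.2977, 0.2395]
ee_rot: [[0.188, 0.982, -0.003], [0.982, -0.188, -0.004], [-0.004, -0.003, -1.0]]
force: [0.9, -0.6, -0.0]
finger_gap: 0.0936
t 1.70 at [0.5518 0.2977 0.2396] shift [ 0.0075 -0.0087 -0.0017] turn -0.0017 F [-0.7  0.4  0.7] gap 0.0939 q6 0.51
```

View pics/w1.png

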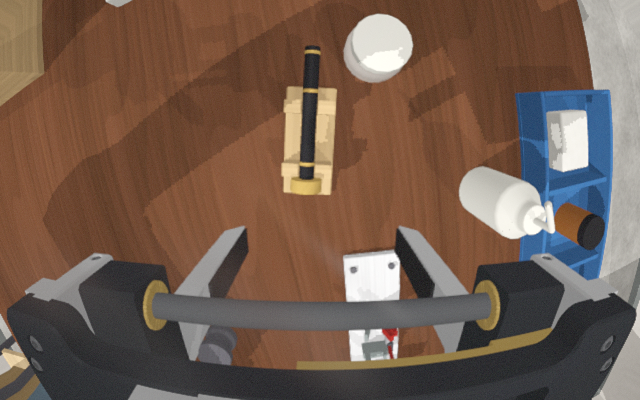

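```bash
cat >> h.py <<'E'
def blob(mask,box):
    """biggest contour of mask in box (u0,v0,u1,v1): min-area rect corners, in full-picture pixels"""
    u0,v0,u1,v1=box; m=np.zeros_like(mask,np.uint8); m[v0:v1,u0:u1]=(mask[v0:v1,u0:u1]>0)*255
    m=cv2.morphologyEx(m,cv2.MORPH_OPEN,np.ones((2,2)))
    cs=cv2.findContours(m,cv2.RETR_EXTERNAL,cv2.CHAIN_APPROX_NONE)[0]
    return max(cs,key=cv2.contourArea)
E
python3 - <<'E'
from h import *
im,st=load('w1')
hsv=cv2.cvtColor(im,cv2.COLOR_BGR2HSV)
for v in range(42,200,6):
    print(v,[ (u,*hsv[v,u]) for u in ()], ''.join('#' if x<45 else '+' if x<90 else '-' if x<150 else '.' for x in hsv[v,275:345,2]))
E
```

```text
42 [] ------------------------------------------------------------+++-------
48 [] ------------------------------+####++++++###+-----------------+------.
54 [] ------------------------------+#+##++++++++--------------------+-----.
60 [] -----------------------------+####++++++##+#+--------------------+----
66 [] -----------------------------+####++++++###++-------------------------
72 [] ----------------------------++###++++++#+#+#--------------------------
78 [] --------------------+-------++#++#++++++###+--------------------------
84 [] ----------------------------+####+#++++#+##+--------------------------
90 [] ------------..................................................--------
96 [] ------------...............-+++++++++++++#+...................--------
102 [] ---------..................-++++++++++++#+-..................---------
108 [] ---------..................-++++++++++#+#+...................---------
114 [] ----------.................-+++++++++++#+-...................---------
120 [] ----------.................+++++++++#+##+...................----------
126 [] ----------.
[... 295 characters left out ...]
50 [] ---------................-++++++++++##++...................-----------
156 [] ---------................++++++++++++##-..................------------
162 [] -------.....................------------..................------------
168 [] ------..................-++++++++++###+...................------------
174 [] ------..................-++++++++++++#-..................-------------
180 [] --------.................................................-------------
186 [] --------.................................................-------------
192 [] ---------................................................-------------
198 [] ----------------------------------------------------------------------
```

```bash
python3 -m inch '[[0,-0.04,0,0.1,0],[0,-0.08,0,0.2,0],[0,-0.08,0,0.28,0],[0,-0.08,0,0.28,0],[0,-0.08,0,0.28,0]]'; python3 - <<'E'
from h import *
im2,s2=snap('w2'); im,s1=load('w1')
cv2.imwrite('pics/w2c.png',cv2.resize(im2[0:260,220:420],None,fx=2.3,fy=2.3))
for u,v in [(312.5,48),(309.7,96),(307.5,150),(306.2,174)]: print(plane('wrist',u,v,.036,s1).round(4))
for v in list(range(40,52))+list(range(158,200,1)): 
    u=int(313-(v-45)*.054); print(v,cv2.cvtColor(im[v:v+1,u:u+1],cv2.COLOR_BGR2HSV).ravel(),end=';')
hsv=cv2.cvtColor(im2,cv2.COLOR_BGR2HSV); print()
for v in range(0,250,8): print(v,''.join('#' if x<45 else '+' if x<90 else '-' if x<150 else '.' for x in hsv[v,270:350,2]))
E
```

```text
t: 2.2
tool_pos: [0.5479, 0.278, 0.17]
ee_rot: [[0.187, 0.982, -0.003], [0.982, -0.187, -0.004], [-0.004, -0.003, -1.0]]
force: [0.5, -0.8, -0.0]
finger_gap: 0.0937
[0.5706 0.4356 0.036 ]
[0.5597 0.3916 0.036 ]
[0.5482 0.3431 0.036 ]
[0.5426 0.3212 0.036 ]
40 [ 11 135 113];41 [ 10 147 109];42 [ 11 147 109];43 [ 11 149 113];44 [ 10 134 110];45 [ 10 112  73];46 [60  5 52];47 [96 25 51];48 [140  15  52];49 [ 18 119 114];50 [ 21 136 207];51 [ 21 132 209];158 [143  18  56];159 [128  19  55];160 [144  22  57];161 [ 5 25 62];162 [ 19 122 132];163 [ 21 133 228];164 [ 21 126 235];165 [ 21 128 221];166 [ 19 127 183];167 [12 69 81];168 [111  33  54];169 [135   9  55];170 [128  17  59];171 [135  35  58];172 [128  18  56];173 [140  13  58];174 [165  18  58];175 [144  22  58];176 [128  20  52];177 [138  26  50];178 [15 21 48];179 [ 19 125  86];180 [ 20 145 155];181 [ 21 143 178];182 [ 21 136 212];183 [ 21 130 228];184 [ 21 125 229];185 [ 21 128 227];186 [ 22 130 224];187 [ 21 126 225];188 [ 22 125 226];189 [ 21 128 226];190 [ 21 125 229];191 [ 21 127 228];192 [ 21 125 230];193 [ 22 127 230];194 [ 
[... 2107 characters left out ...]
....----------------
192 --------------------------------------------------------......------------------
200 --------------------------------------------------------------------------------
208 --------------------------------------------------------------------------------
216 --------------------------------------------------------------------------------
224 --------------------------------------------------------------------------------
232 --------------------------------------------------------------------------------
240 --------------------------------------------------------------------------------
248 --------------------------------------------------------------------------------
```

View pics/w2c.png

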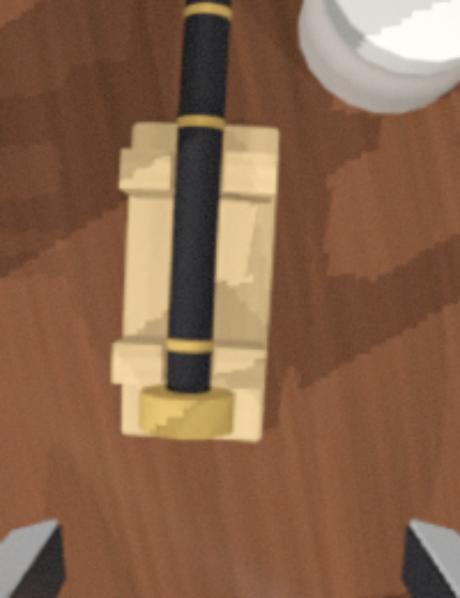

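```bash
python3 - <<'E'
from h import *
im,s1=load('w1'); im2,s2=load('w2')
def rows(im,u,a,b):
    hsv=cv2.cvtColor(im,cv2.COLOR_BGR2HSV); v=np.arange(a,b); uu=u(v).astype(int)
    w=np.clip(hsv[v,uu,2].astype(float)-80,0,None); return (w*v).sum()/w.sum()
c1=lambda v:312.5-(v-48)*.05; 
c2=lambda v:310.2-(v-0)*.055
P=[]
for (a,b),(a2,b2) in [((48,56),(0,8)),((86,97),(47,58)),((160,168),(146,155))]:
    v1=rows(im,c1,a,b);v2=rows(im2,c2,a2,b2)
    X,e=tri(ray('wrist',c1(v1),v1,s1),ray('wrist',c2(v2),v2,s2)); print(v1,v2,X.round(4),np.round(e,4)); P.append(X)
# flange edges
for v1,v2,z in [(179.3,169.5,.051),(194.7,189.5,.045)]:
    print(plane('wrist',c1(v1),v1,z,s1).round(4),plane('wrist',c2(v2)+1,v2,z,s2).round(4))
for v in (24,72,120,144): print(plane('wrist',c2(v),v,.036,s2).round(4))
print('rear',plane('wrist',312.5,45.3,.036,s1).round(4))
P=np.array(P); d=P[2]-P[1]; print(np.degrees(np.arctan2(d[1],d[0])),np.linalg.norm(d))
E
```

```text
50.94930875576037 2.9136276391554703 [0.57   0.4311 0.0438] [0.0001 0.0001]
90.10536044362291 51.98011928429423 [0.5616 0.3962 0.0435] [0.0001 0.0001]
164.16333333333333 150.2532561505065 [0.5454 0.3311 0.0426] [0.0001 0.0001]
[0.5427 0.3191 0.051 ] [0.5436 0.3195 0.051 ]
[0.5386 0.3039 0.045 ] [0.5395 0.305  0.045 ]
[0.5666 0.4181 0.036 ]
[0.5583 0.3838 0.036 ]
[0.5502 0.3511 0.036 ]
[0.546  0.3348 0.036 ]
rear [0.5711 0.4382 0.036 ]
-103.98129343388695 0.06700849261338652
```

```bash
python3 -c "
from h import *
go((.5503,.3511),.114,-14)"
```

```text
t 2.25 at [0.5484 0.2782 0.1709] shift [ 0.2885 -0.047   0.2266] turn 0.1068 F [ 0.  -0.1  0.3] gap 0.0939 q6 0.48
```

```bash
python3 -m inch '[[0.45,0.15,-0.02,0,0.1],[0.45,0.289,-0.047,0,0.107],[0.45,0.289,-0.047,0.04,0.107],[0.45,0.289,-0.047,0.1,0.107],[0.45,0.289,-0.047,0.1,0.107]]'; python3 -c "
from h import *
go((.5503,.3511),.114,-14)"
```

```text
t: 2.75
tool_pos: [0.549, 0.3501, 0.143]
ee_rot: [[0.242, 0.97, -0.006], [0.97, -0.242, -0.005], [-0.006, -0.004, -1.0]]
force: [-0.5, 0.2, 0.7]
finger_gap: 0.0576
t 2.75 at [0.549  0.3501 0.143 ] shift [0.0057 0.0044 0.1161] turn -0.0003 F [-0.5  0.2  0.7] gap 0.0576 q6 0.64
```

```bash
python3 -m inch '[[0.45,0.006,0.004,0.06,0],[0.45,0.006,0.005,0.116,0],[0.45,0.006,0.005,0.116,0],[0.9,0.006,0.005,0.116,0],[0.95,0.006,0.005,0.116,0]]' 40; python3 -m inch '[[1,0,0,0,0],[1,0,0,0,0],[1,0,0,0,0],[1,0,0,-0.05,0],[1,0,0,-0.15,0]]' 40;  python3 -m inch '[[1,0,0,-0.1,0],[1,0,0,-0.2,0],[1,0,0,-0.2,0],[1,0,0,-0.2,0],[1,0,0,-0.2,0]]' 40;python3 - <<'E'
from h import *
im,s=snap('w3'); go((.58,.13),.2,-2.4)
cv2.imwrite('pics/w3.png',im)
E
```

```text
t: 3.25
tool_pos: [0.5509, 0.3511, 0.1145]
ee_rot: [[0.242, 0.97, -0.005], [0.97, -0.242, -0.005], [-0.006, -0.004, -1.0]]
force: [-0.2, -1.1, 0.6]
finger_gap: 0.039
t: 3.75
tool_pos: [0.5495, 0.3506, 0.1503]
ee_rot: [[0.242, 0.97, -0.01], [0.97, -0.242, -0.007], [-0.009, -0.008, -1.0]]
force: [0.1, 1.0, -0.6]
finger_gap: 0.0133
t: 4.25
tool_pos: [0.5491, 0.3506, 0.1984]
ee_rot: [[0.242, 0.97, -0.012], [0.97, -0.242, -0.008], [-0.011, -0.01, -1.0]]
force: [0.8, -0.7, -2.6]
finger_gap: 0.013
t 4.30 at [0.5491 0.3506 0.1982] shift [-0.8261  0.3336 -0.0013] turn -0.3872 F [-0.1 -0.1 -2.1] gap 0.0129 q6 0.64
```

View pics/w3.png

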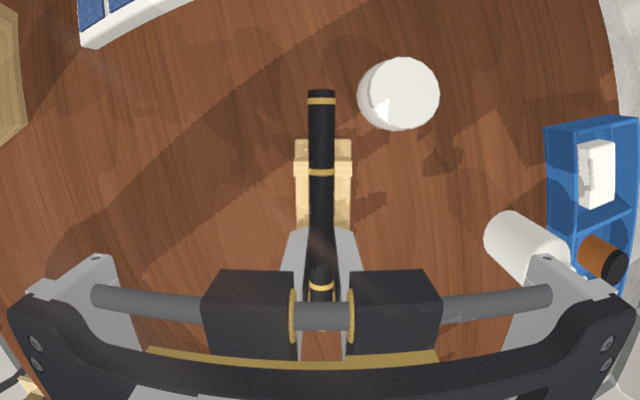

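```bash
python3 -c "
from h import *
R=load('w3')[1][1];p=load('w3')[1][0]
c=r.get_calibration('wrist');
for u,v,z in [(321,90,.071),(321,100.5,.071),(321,171.5,.071)]: 
    o,d=ray('wrist',u,v,(np.zeros(3),np.eye(3))); print((o+d*(z-o[2])/d[2]).round(4))
go((.49,0),.23,-2.4)"
```

```text
[0.0878 0.001  0.071 ]
[0.0826 0.001  0.071 ]
[0.0473 0.001  0.071 ]
t 4.30 at [0.5491 0.3506 0.1982] shift [-1.4191  0.109  -0.1122] turn -0.3872 F [-0.1 -0.1 -2.1] gap 0.0129 q6 0.64
```

```bash
python3 -m inch '[[1,-0.17,0.01,-0.05,-0.1],[1,-0.36,0.03,-0.1,-0.2],[1,-0.55,0.04,-0.11,-0.3],[1,-0.73,0.06,-0.11,-0.39],[1,-0.73,0.06,-0.11,-0.39]]'; python3 -m inch '[[1,-0.17,0,0,0],[1,-0.36,0,0,0],[1,-0.55,-0.04,0,0],[1,-0.69,-0.1,0,0],[1,-0.69,-0.1,0,0]]';python3 - <<'E'
from h import *
im,s=snap('w4'); go((.49,0),.23,-2.4)
cv2.imwrite('pics/w4c.png',cv2.resize(im[0:240,240:560],(800,600)))
E
```

```text
t: 4.8
tool_pos: [0.5187, 0.1662, 0.2262]
ee_rot: [[0.045, 0.999, -0.016], [0.999, -0.045, -0.01], [-0.011, -0.015, -1.0]]
force: [0.1, 0.6, -2.0]
finger_gap: 0.013
t: 5.3
tool_pos: [0.4847, -0.0075, 0.2273]
ee_rot: [[0.049, 0.999, -0.018], [0.999, -0.05, -0.01], [-0.011, -0.018, -1.0]]
force: [0.2, 0.2, -2.1]
finger_gap: 0.013
t 5.35 at [ 0.4854 -0.006   0.2275] shift [ 0.0248  0.0172 -0.0107] turn -0.0122 F [ 0.3 -0.2 -2.4] gap 0.0129 q6 -0.19
```

View pics/w4c.png

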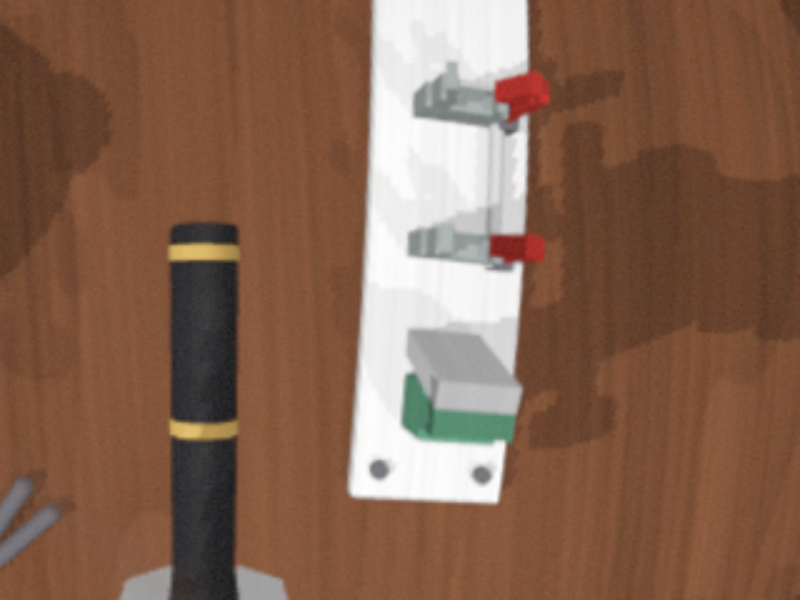

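```bash
cat > fix.py <<'E'
from h import *
def fixfit(name,vr,box=(350,470)):
    im,s=load(name); hsv=cv2.cvtColor(im,cv2.COLOR_BGR2HSV)
    m=((hsv[:,:,1]<60)&(hsv[:,:,2]>120))
    L=[];Rr=[]
    for v in vr:
        u=np.flatnonzero(m[v,box[0]:box[1]])+box[0]
        if len(u)<20: continue
        L.append(plane('wrist',u[0]-.5,v,.010,s)[:2]);Rr.append(plane('wrist',u[-1]+.5,v,.010,s)[:2])
    out=[]
    for A in (L,Rr):
        A=np.array(A); vx,vy,x0,y0=cv2.fitLine(A.astype(np.float32),cv2.DIST_HUBER,0,.001,.001).ravel()
        if vy>0: vx,vy=-vx,-vy
        out.append((np.array([vx,vy]),np.array([x0,y0])))
    return im,s,m,out
if __name__=='__main__':
    im,s,m,o=fixfit('w4',list(range(4,25))+list(range(55,85))+list(range(108,125))+list(range(180,194)))
    for d,p in o: print(np.degrees(np.arctan2(d[1],d[0])),p)
    d=o[0][0]+o[1][0]; d/=np.linalg.norm(d); n=np.array([-d[1],d[0]])
    a=[n@p for _,p in o]; print('width',a[1]-a[0]); c=(a[0]+a[1])/2
    for u in (390,400,410,420,430): 
        col=m[180:215,u]; v=180+np.flatnonzero(col)[-1]+.5; P=plane('wrist',u,v,.010,s)[:2]; print('end',v,d@P,n@P-c)
    for q in [(403.5,132),(432,134)]: P=plane('wrist',*q,.010,s)[:2]; print('toe',d@P,n@P-c)
    for q in [(412.5,153.5),(447.5,155)]: P=plane('wrist',*q,.060,s)[:2]; print('topedge',d@P,n@P-c)
    print('dir',d,'c',c)
E
python3 fix.py
```

```text
-95.07533 [0.548113   0.08919171]
-95.25345 [0.61755246 0.11734788]
width 0.06662315
end 199.5 -0.030624685136239834 -0.020647550286355565
end 199.5 -0.031105703340505327 -0.010160536573411316
end 200.5 -0.030536277811764927 0.000618115085927573
end 200.5 -0.031026758729391448 0.011471418562165936
end 200.5 -0.03152604434283665 0.022544710322674022
toe -0.09933889554526856 -0.012890230009891424
toe -0.09990739114348259 0.016904442399162556
topedge -0.08409901979591354 -0.016384567100766967
topedge -0.0852568310344768 0.01517022199660012
dir [-0.09001365 -0.99594057] c 0.57117105
```

```bash
python3 -c "
from h import *
go((.515,.015),.19,-5.2)"
```

```text
t 5.35 at [ 0.4854 -0.006   0.2275] shift [0.0911 0.1168 0.147 ] turn 0.0811 F [ 0.3 -0.2 -2.4] gap 0.0129 q6 -0.19
```

```bash
python3 -m inch '[[1,0.05,0.06,0.07,0.08],[1,0.09,0.117,0.147,0.08],[1,0.09,0.117,0.147,0.08],[1,0.09,0.117,0.147,0.08],[1,0.09,0.117,0.147,0.08]]'; python3 - <<'E'
from h import *
im,s=snap('w5'); go((.515,.015),.19,-5.2); print(s[1].round(4))
cv2.imwrite('pics/w5c.png',cv2.resize(im[0:240,290:610],(800,600)))
E
```

```text
t: 5.85
tool_pos: [0.5151, 0.0151, 0.1906]
ee_rot: [[0.089, 0.996, -0.017], [0.996, -0.089, -0.009], [-0.011, -0.016, -1.0]]
force: [0.1, 0.5, -1.5]
finger_gap: 0.0128
t 5.90 at [0.5152 0.0149 0.1908] shift [ 0.0004 -0.0007  0.0034] turn 0.0019 F [ 0.   0.6 -2.9] gap 0.0127 q6 -0.09
[[ 0.089   0.9959 -0.0166]
 [ 0.996  -0.0892 -0.0092]
 [-0.0107 -0.0157 -0.9998]]
```

View pics/w5c.png

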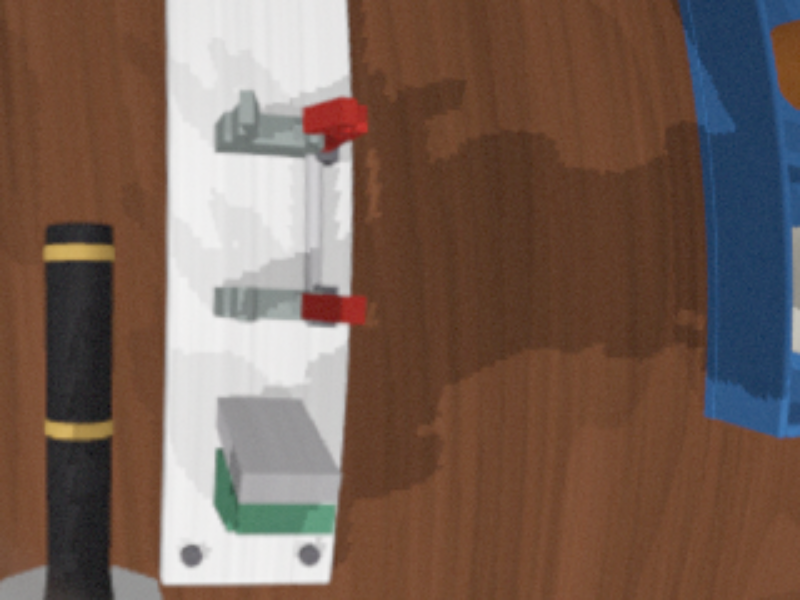

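```bash
python3 - <<'E'
from fix import *
im,s,m,o=fixfit('w5',list(range(2,30))+list(range(70,108))+list(range(138,154))+list(range(215,228)),(340,440))
im4,s4=load('w4')
for d,p in o: print(np.degrees(np.arctan2(d[1],d[0])),p)
d=o[0][0]+o[1][0]; d/=np.linalg.norm(d); n=np.array([-d[1],d[0]])
a=[n@p for _,p in o]; print('width',a[1]-a[0],a); c=a[1]-.032
def f(P): return np.round([d@P[:2],n@P[:2]-c],4)
for u in (360,380,400,415):
    v=210+np.flatnonzero(m[210:240,u])[-1]+.5; print('end',v,f(plane('wrist',u,v,.010,s)))
for k,q in [('toeL',(377.2,158.8)),('toeR',(410.8,160))]: print(k,f(plane('wrist',*q,.010,s)))
for q in [(386,189.2),(425.2,189.2)]: print('topedge',f(plane('wrist',*q,.060,s)))
for q in [(394.8,121),(393.2,40)]: print('guide inner',f(plane('wrist',*q,.059,s)))
# stereo height
for k,a_,b_ in [('toeL',(403.5,132),(377.2,158.8)),('toeR',(432,134),(410.8,160)),('topL',(412.5,153.5),(386,189.2)),('topR',(447.5,155),(425.2,189.2)),('endL',(380,198.2),(355.2,233.2)),('endR',(440,200.8),(422,233.2))]:
    X,e=tri(ray('wrist',*a_,s4),ray('wrist',*b_,s)); print(k,X.round(4),np.round(e,4),f(X))
print('dir',d,'n',n,'c',c)
# held barrel in this view (tool frame -> world at its axis height)
for u,v in [(322,89.5),(322,101),(322,172)]: print('bar',f(plane('wrist',u,v,s[0][2]-.071,s)))
print('tcp',f(s[0]), 'grasp', f(s[0]+s[1]@[0,0,.078]))
E
```

```text
-95.04597 [0.5482129  0.08036686]
-95.06624 [0.6172453  0.12057626]
width 0.06522006 [np.float32(0.53899693), np.float32(0.604217)]
end 233.5 [-0.03   -0.0269]
end 233.5 [-0.0299 -0.0083]
end 233.5 [-0.0297  0.0107]
end 233.5 [-0.0294  0.0253]
toeL [-0.0984 -0.0142]
toeR [-0.098   0.0159]
topedge [-0.0837 -0.0153]
topedge [-0.084   0.0142]
guide inner [-0.132  -0.0106]
guide inner [-0.1895 -0.0119]
toeL [0.5645 0.0489 0.0115] [0.0002 0.0002] [-0.0985 -0.0143]
toeR [0.5927 0.0469 0.0162] [0.0001 0.0001] [-0.099  0.014]
topL [0.5634 0.0322 0.0503] [0.0006 0.0006] [-0.0817 -0.0139]
topR [0.591  0.0324 0.0617] [0. 0.] [-0.0844  0.0136]
endL [ 0.5414 -0.018   0.008 ] [0.0004 0.0004] [-0.0298 -0.0314]
endR [ 0.6024 -0.0204  0.018 ] [0.0001 0.0001] [-0.0328  0.0296]
dir [-0.08813116 -0.9961089 ] n [ 0.9961089  -0.08813116] c 0.572217
bar [-0.1476 -0.0601]
bar [-0.1419 -0.0601]
bar [-0.1067 -0.0601]
tcp [-0.0605 -0.0604] grasp [-0.0596 -0.0616]
```

```bash
python3 -m inch '[[1,0.1,0.1,0,0],[1,0.25,0.2,0,0],[1,0.396,0.24,0,0],[1,0.396,0.24,0.06,0],[1,0.396,0.24,0.11,0]]'; python3 -m inch '[[1,0,0,0.02,0],[1,0,0,0.02,0],[1,0,0,0.02,0],[1,0,0,0.02,0],[1,0,0,0.02,0]]'; python3 - <<'E'
from h import *
im,s=snap('w6'); go((.5837,.1082),.158,-5.1); print(s[1].round(4))
cv2.imwrite('pics/w6c.png',cv2.resize(im[40:280,200:440],(600,600)))
E
```

```text
t: 6.4
tool_pos: [0.5833, 0.1082, 0.1613]
ee_rot: [[0.088, 0.996, -0.015], [0.996, -0.088, -0.01], [-0.011, -0.014, -1.0]]
force: [0.1, -1.2, -2.1]
finger_gap: 0.0131
t: 6.9
tool_pos: [0.5835, 0.1078, 0.1569]
ee_rot: [[0.089, 0.996, -0.014], [0.996, -0.089, -0.01], [-0.011, -0.013, -1.0]]
force: [0.7, -0.2, -1.6]
finger_gap: 0.0129
t 6.95 at [0.5835 0.1079 0.1569] shift [ 0.0013  0.0006 -0.0046] turn 0.0005 F [-0.8 -0.3 -2.1] gap 0.0128 q6 0.09
[[ 0.0886  0.996  -0.0141]
 [ 0.996  -0.0887 -0.0098]
 [-0.011  -0.0132 -0.9999]]
```

View pics/w6c.png

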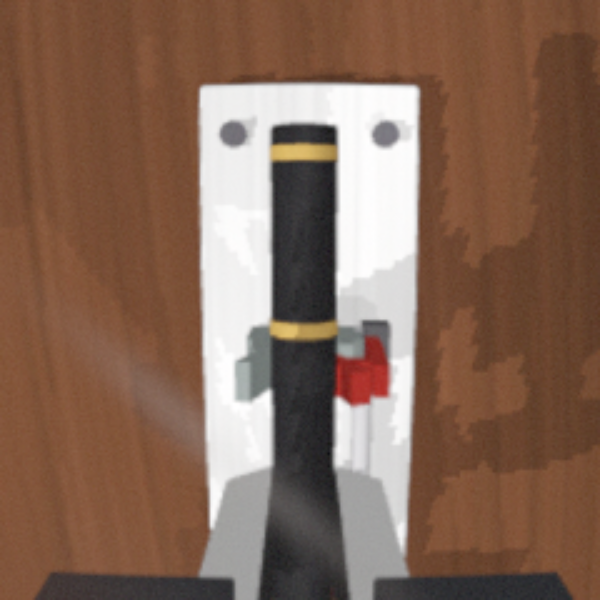

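```bash
python3 - <<'E'
from fix import *
im,s,m,o=fixfit('w6',range(77,165),(260,380))
for d_,p in o: print(np.degrees(np.arctan2(d_[1],d_[0])),p)
d=o[0][0]+o[1][0]; d/=np.linalg.norm(d); n=np.array([-d[1],d[0]])
a=[n@p for _,p in o]; print('width',a[1]-a[0]); c=sum(a)/2
f=lambda P:np.round([d@P[:2],n@P[:2]-c],4)
for u in (290,320,360):
    v=60+np.flatnonzero(m[60:100,u])[0]-.5; P=f(plane('wrist',u,v,.010,s)); print('rear end bed',v,P,'origin d',P[0]+.105)
z=s[0][2]-.078
g=cv2.cvtColor(im,cv2.COLOR_BGR2HSV)[:,:,2]<85
for v in (95,110,130,150,162):
    u=np.flatnonzero(g[v,295:345])+295; print(v,u[0],u[-1],'barrel',f(plane('wrist',(u[0]+u[-1])/2,v,z,s)))
for v,x in ((90,-.09),(101,-.084),(171.7,-.0465)): P=f(plane('wrist',321.8,v,z+.007,s)); print('bar pt',P,'origin d',P[0]-x)
E
```

```text
-95.42287 [0.5581231  0.17989023]
-95.0074 [0.6232821  0.18495981]
width 0.06442845
rear end bed 73.5 [-0.266  -0.0242] origin d -0.16100000000000003
rear end bed 72.5 [-0.2665 -0.0024] origin d -0.16150000000000003
rear end bed 73.5 [-0.2663  0.0266] origin d -0.1613
95 309 333 barrel [-0.2452 -0.0007]
110 309 333 barrel [-0.2375 -0.0007]
130 309 333 barrel [-0.2272 -0.0006]
150 309 333 barrel [-0.2169 -0.0006]
162 309 333 barrel [-0.2106 -0.0006]
bar pt [-2.472e-01 -2.000e-04] origin d -0.1572
bar pt [-2.418e-01 -2.000e-04] origin d -0.1578
bar pt [-2.068e-01 -1.000e-04] origin d -0.1603
```

```bash
python3 -m inch '[[1,0.001,0.003,0.05,0],[1,0.002,0.004,0.1,0],[1,0.002,0.004,0.13,0],[1,0.002,0.004,0.15,0],[1,0.002,0.004,0.164,0]]' 50; python3 -c "
from h import *
go((.584,.1079),.116,-5.1); print(r.sense()['ee_rot'].round(4))"
```

```text
t: 7.45
tool_pos: [0.5836, 0.1079, 0.1167]
ee_rot: [[0.088, 0.996, -0.018], [0.996, -0.088, -0.01], [-0.012, -0.017, -1.0]]
force: [-14.1, -0.6, 28.6]
finger_gap: 0.0127
t 7.45 at [0.5836 0.1079 0.1167] shift [0.0001 0.0015 0.003 ] turn 0.0011 F [-14.1  -0.6  28.6] gap 0.0127 q6 0.09
[[ 0.0881  0.9959 -0.0183]
 [ 0.996  -0.0883 -0.0101]
 [-0.0116 -0.0174 -0.9998]]
```

```bash
python3 -m inch '[[1,0,0,0.002,0],[1,0,0,0.004,0],[1,0,0,0.004,0],[1,0,0,0.004,0],[1,0,0,0.004,0]]'; python3 -c "
from h import *
im,s=snap('w7'); go((.584,.1079),.116,-5.1)
cv2.imwrite('pics/w7c.png',cv2.resize(im[40:280,200:440],(600,600)))
g=r.grab_frame('scene')[:,:,::-1]; cv2.imwrite('pics/s7.png',g)
b=cv2.resize(g[165:240,300:400],(600,450)); cv2.imwrite('pics/j7.png',np.hstack([cv2.resize(im[100:200,270:380],(440,400)),cv2.resize(g[165:240,300:400],(360,400))]))"
```

```text
t: 7.95
tool_pos: [0.5838, 0.1079, 0.117]
ee_rot: [[0.088, 0.996, -0.019], [0.996, -0.088, -0.01], [-0.012, -0.018, -1.0]]
force: [-6.3, -0.3, 9.4]
finger_gap: 0.0125
t 8.00 at [0.5838 0.1079 0.117 ] shift [0.     0.0008 0.004 ] turn 0.0016 F [-6.1 -0.4  9.1] gap 0.0127 q6 0.09
```

View pics/j7.png

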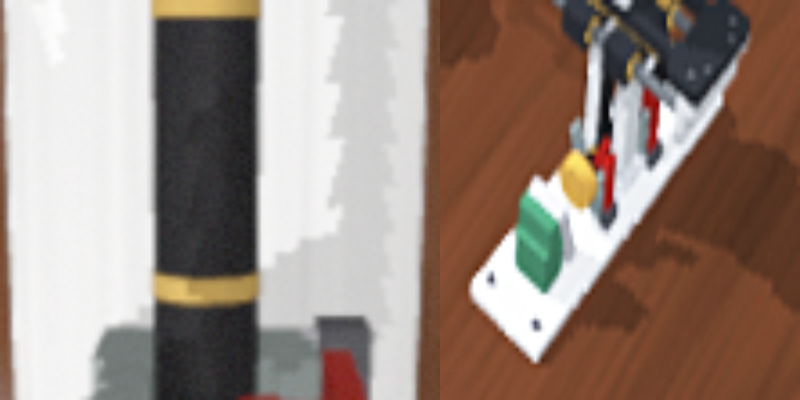

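```bash
python3 -m inch '[[1,0,0,0.006,0],[1,0,0,0.012,0],[1,0,0,0.012,0],[1,0,0,0.012,0],[1,0,0,0.012,0]]'; python3 - <<'E'
from h import *
im,s=snap('w8'); go((.584,.1079),.116,-5.1)
for n in('w6','w8'):
    h=cv2.cvtColor(load(n)[0],cv2.COLOR_BGR2HSV); m=((h[:,:,0]<8)|(h[:,:,0]>172))&(h[:,:,1]>150)&(h[:,:,2]>60)
    print(n)
    for v in range(170,225,3):
        u=np.flatnonzero(m[v,300:380])+300
        if len(u): print(v,u[0],u[-1],end=' | ')
E
```

```text
t: 8.55
tool_pos: [0.5841, 0.108, 0.1168]
ee_rot: [[0.087, 0.996, -0.021], [0.996, -0.087, -0.011], [-0.013, -0.02, -1.0]]
force: [-10.3, -1.8, 19.6]
finger_gap: 0.0128
t 8.60 at [0.584  0.108  0.1168] shift [-0.0003 -0.0001  0.0034] turn 0.0027 F [-10.3  -1.2  19.1] gap 0.0127 q6 0.09
w6
176 346 351 | 179 347 352 | 182 346 353 | 185 334 354 | 188 334 354 | 191 334 354 | 194 334 354 | 197 334 354 | 200 340 346 | w8
188 351 356 | 191 351 357 | 194 351 358 | 197 351 359 | 200 330 360 | 203 330 361 | 206 329 362 | 209 330 362 | 212 330 362 | 215 330 362 | 218 335 362 | 221 339 352 | 224 342 352 |
```

```bash
python3 -m inch '[[0.72,0,0,0,0],[0.72,0,0,0,0],[0.72,0,0,0,0],[0.72,0,0,-0.04,0],[0.72,0,0,-0.16,0]]' 10; python3 -m inch '[[0.72,0,0,-0.15,0],[0.72,0,0,-0.28,0],[0.72,-0.15,0,-0.28,0],[0.72,-0.35,0,-0.28,0],[0.5,-0.55,0,-0.28,0]]';python3 -c "
from h import *
go((.545,-.33),.25,-5.1)
b=cv2.cvtColor(r.grab_frame('top'),cv2.COLOR_RGB2BGR); cv2.imwrite('pics/t9.png',cv2.resize(b[190:250,350:470],(600,300)))"
```

```text
t: 9.1
tool_pos: [0.5829, 0.1083, 0.1544]
ee_rot: [[0.087, 0.996, -0.028], [0.996, -0.088, -0.011], [-0.013, -0.027, -1.0]]
force: [0.4, 0.1, 0.2]
finger_gap: 0.0263
t: 9.6
tool_pos: [0.5727, -0.029, 0.2272]
ee_rot: [[0.086, 0.996, -0.026], [0.996, -0.086, -0.011], [-0.014, -0.025, -1.0]]
force: [0.2, -0.1, -0.6]
finger_gap: 0.0314
t 9.60 at [ 0.5727 -0.029   0.2272] shift [-1.2104 -0.0094 -0.0747] turn 0.0057 F [ 0.2 -0.1 -0.6] gap 0.0314 q6 -0.15
```

```bash
python3 -m inch '[[0.3,-0.18,0,0,0],[0.2,-0.38,0,0,0],[0.1,-0.58,0,0,0],[0,-0.78,0,0,0],[0,-0.8,0,0,0]]'; python3 -m inch '[[0,-0.18,0,-0.03,0],[0,-0.36,0,-0.03,0],[0,-0.37,0,-0.03,0],[0,-0.37,0,-0.03,0],[0,-0.37,0,-0.03,0]]';python3 -c "
from h import *
im,s=snap('w10');print(s[0],s[1].round(3))
cv2.imwrite('pics/w10c.png',cv2.resize(im[0:260,140:540],(800,520)))"
```

```text
t: 10.15
tool_pos: [0.5537, -0.2392, 0.2316]
ee_rot: [[0.097, 0.995, -0.026], [0.995, -0.097, -0.017], [-0.019, -0.024, -1.0]]
force: [-0.7, 0.6, 0.9]
finger_gap: 0.0747
t: 10.65
tool_pos: [0.5452, -0.3295, 0.2404]
ee_rot: [[0.096, 0.995, -0.026], [0.995, -0.096, -0.015], [-0.018, -0.025, -1.0]]
force: [0.0, 0.8, 0.3]
finger_gap: 0.0941
[ 0.54516042 -0.32949982  0.24044268] [[ 0.096  0.995 -0.026]
 [ 0.995 -0.096 -0.015]
 [-0.018 -0.025 -1.   ]]
```

View pics/w10c.png

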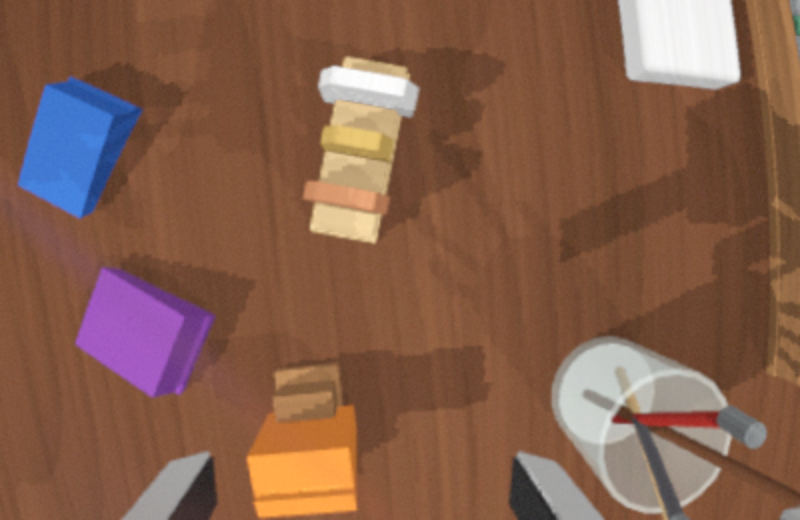

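```bash
cat > m.py <<'E'
from h import *
def mask(im,k):
    h=cv2.cvtColor(im,cv2.COLOR_BGR2HSV).astype(int); H,S,V=h[...,0],h[...,1],h[...,2]
    if k=='brass': return (H>=20)&(H<=26)&(S>95)&(V>110)
    if k=='orange': return (H>=8)&(H<=17)&(S>190)&(V>150)
def rect(im,k,box):
    c=blob(mask(im,k),box); rc=cv2.minAreaRect(c); return cv2.contourArea(c),rc,cv2.boxPoints(rc)
E
python3 - <<'E'
from m import *
im,s=load('w10'); print(cv2.cvtColor(im,cv2.COLOR_BGR2HSV)[[71,71,57,80],[318,310,320,320]], cv2.cvtColor(im,cv2.COLOR_BGR2HSV)[[210,235,252,195],[292]*4])
A,rc,b=rect(im,'brass',(290,50,350,90)); print(A,rc)
for p in b: print(p,plane('wrist',*p,.045,s).round(4))
A,rc,b=rect(im,'orange',(250,190,330,262)); print(A,rc)
for p in b: print(p,plane('wrist',*p,.066,s).round(4))
E
```

```text
[[ 22 126 234]
 [ 21 131 220]
 [ 19  90 217]
 [ 19  88 232]] [[ 13 170 174]
 [ 16 183 255]
 [ 15 182 255]
 [ 13 133 127]]
411.5 ((319.4289245605469, 71.24836730957031), (35.457740783691406, 13.705961227416992), 10.784297943115234)
[300.7309   74.66303] [ 0.534  -0.2182  0.045 ]
[303.29547  61.19913] [ 0.5374 -0.2062  0.045 ]
[338.12695  67.8337 ] [ 0.5672 -0.2153  0.045 ]
[335.56238  81.29761] [ 0.5638 -0.2273  0.045 ]
106.5 ((310.2500305175781, 214.24998474121094), (18.631032943725586, 15.297059059143066), 78.69007110595703)
[300.9231  206.61537] [ 0.524 -0.332  0.066]
[315.9231  203.61537] [ 0.5372 -0.3304  0.066 ]
[319.57697 221.8846 ] [ 0.5387 -0.3474  0.066 ]
[304.57697 224.8846 ] [ 0.5253 -0.349   0.066 ]
```

```bash
python3 -c "
from h import *
go((.5257,-.298),.185,-17)"
```

```text
t 10.70 at [ 0.5453 -0.3293  0.2405] shift [ 0.1212 -0.0843  0.2221] turn 0.3834 F [-1.4 -0.5 -0.1] gap 0.0939 q6 -0.61
```

```bash
python3 -m inch '[[0,0.06,-0.04,0.08,0.15],[0,0.12,-0.084,0.16,0.3],[0,0.12,-0.084,0.222,0.383],[0,0.12,-0.084,0.222,0.383],[0,0.12,-0.084,0.222,0.383]]'; python3 - <<'E'
from m import *
im2,s2=snap('w11'); im,s=load('w10')
A,rc,b2=rect(im2,'brass',(250,20,400,140)); print(A,rc)
A,rc1,b1=rect(im,'brass',(290,50,350,90))
for p in b2: print(p,plane('wrist',*p,.045,s2).round(4))
X,e=tri(ray('wrist',*rc1[0],s),ray('wrist',*rc[0],s2)); print('centre',X.round(4),np.round(e,4))
go(X[:2],.13,-17)
m=mask(im2,'brass')
ys,xs=np.nonzero(m[20:140,250:400]); print(ys.min()+20,ys.max()+20,xs.min()+250,xs.max()+250)
h=cv2.cvtColor(im2,cv2.COLOR_BGR2HSV)
for v in range(int(rc[0][1])-14,int(rc[0][1])+14,2): print(v,' '.join('%d'%x for x in h[v,280:370:5,2]))
E
```

```text
t: 11.2
tool_pos: [0.5262, -0.2974, 0.1854]
ee_rot: [[0.289, 0.957, -0.026], [0.957, -0.29, -0.016], [-0.023, -0.02, -1.0]]
force: [-1.3, -0.1, 0.9]
finger_gap: 0.094
505.5 ((323.0, 98.5), (13.0, 44.0), 90.0)
[301.  92.] [ 0.537  -0.2069  0.045 ]
[345.  92.] [ 0.5665 -0.2159  0.045 ]
[345. 105.] [ 0.5638 -0.2248  0.045 ]
[301. 105.] [ 0.5342 -0.2158  0.045 ]
centre [ 0.5505 -0.2155  0.0363] [0.0002 0.0002]
t 11.25 at [ 0.5265 -0.298   0.1861] shift [3.487e-01 3.000e-04 2.163e-01] turn 0.0036 F [-0.1  0.1  0.2] gap 0.0942 q6 -0.39
91 104 300 344
84 119 122 116 120 119 222 224 223 189 187 190 206 204 113 108 114 119 98
86 121 124 118 118 118 225 222 196 192 194 191 206 206 114 104 111 116 103
88 121 125 119 120 118 224 194 192 193 194 192 195 208 115 108 111 117 107
90 124 123 118 119 117 221 190 190 192 191 191 191 207 111 109 110 117 115
92 122 131 118 117 127 192 201 204 208 217 217 216 195 110 107 111 119 113
94 127 127 120 119 179 205 217 219 221 231 232 231 176 128 111 113 116 115
96 124 126 119 116 185 206 219 218 219 230 232 229 181 128 111 114 114 121
98 128 122 120 118 184 206 218 219 220 230 232 230 180 129 112 109 118 119
100 129 120 122 118 185 203 217 220 220 229 231 229 179 129 115 110 114 121
102 130 120 120 120 185 203 217 219 221 230 231 228 178 130 114 110 112 118
104 129 122 124 120 161 185 178 181 181 185 187 185 179 121 117 108 113 117
106 130 124 121 121 114 206 196 197 199 200 192 189 197 107 112 106 114 116
108 129 126 123 119 115 225 231 227 233 232 203 203 204 105 116 110 111 116
110 128 122 122 119 117 220 225 222 226 220 203 203 205 107 114 111 109 115
```

```bash
python3 -m inch '[[0.3,0.17,0,0,0],[0.35,0.345,0,0,0],[0.35,0.345,0,0.05,0],[0.35,0.345,0,0.12,0],[0.35,0.345,0,0.12,0]]'; python3 -c "
from h import *
go((.5525,-.2143),.108,-17); print(r.sense()['ee_rot'].round(3).tolist())"
```

```text
t: 11.75
tool_pos: [0.55, -0.2157, 0.1525]
ee_rot: [[0.289, 0.957, -0.028], [0.957, -0.29, -0.015], [-0.023, -0.022, -1.0]]
force: [-0.5, 1.2, 0.0]
finger_gap: 0.0615
t 11.75 at [ 0.55   -0.2157  0.1525] shift [0.0123 0.0119 0.1777] turn 0.0052 F [-0.5  1.2  0. ] gap 0.0615 q6 -0.25
[[0.289, 0.957, -0.028], [0.957, -0.29, -0.015], [-0.023, -0.022, -1.0]]
```

```bash
python3 -m inch '[[0.35,0.012,0.012,0.06,0],[0.35,0.012,0.012,0.13,0],[0.35,0.012,0.012,0.178,0],[0.35,0.012,0.012,0.178,0],[0.7,0.012,0.012,0.178,0]]' 30; python3 -m inch '[[0.8,0,0,0,0],[0.8,0,0,0,0],[0.8,0,0,0,0],[0.8,0,0,-0.05,0],[0.8,0,0,-0.15,0]]' 30; python3 -c "
from h import *
go((.5525,-.2143),.23,-5.1); print(r.sense()['ee_rot'].round(3).tolist())"
```

```text
t: 12.25
tool_pos: [0.5526, -0.2147, 0.108]
ee_rot: [[0.289, 0.957, -0.028], [0.957, -0.29, -0.015], [-0.023, -0.022, -1.0]]
force: [0.2, 0.9, -0.2]
finger_gap: 0.0562
t: 12.75
tool_pos: [0.5526, -0.2135, 0.1445]
ee_rot: [[0.29, 0.957, -0.031], [0.957, -0.29, -0.013], [-0.022, -0.026, -0.999]]
force: [0.1, -0.2, -1.6]
finger_gap: 0.0319
t 12.75 at [ 0.5526 -0.2135  0.1445] shift [-0.0107 -0.0082 -0.3416] turn -0.3922 F [ 0.1 -0.2 -1.6] gap 0.0319 q6 -0.24
[[0.29, 0.957, -0.031], [0.957, -0.29, -0.013], [-0.022, -0.026, -0.999]]
```

```bash
python3 -m inch '[[0.8,0.05,0,-0.1,-0.1],[0.8,0.2,0,-0.17,-0.2],[0.8,0.38,-0.05,-0.17,-0.3],[0.8,0.56,-0.08,-0.17,-0.39],[0.8,0.71,-0.12,-0.17,-0.39]]'; python3 -m inch '[[0.8,0,0,0,0],[0.8,0,0,0,0],[0.8,0,0,0,0],[0.8,0,0,0,0],[0.8,0,0,0,0]]'; python3 -c "
from h import *
im,s=snap('w12'); go((.575,-.035),.185,-5.1);print(s[1].round(4))
cv2.imwrite('pics/w12c.png',cv2.resize(im[40:240,220:420],(800,800))[:,100:700][0:600])
cv2.imwrite('pics/w12c.png',cv2.resize(im[40:240,220:420],(600,600)))"
```

```text
t: 13.25
tool_pos: [0.5772, -0.0323, 0.1854]
ee_rot: [[0.088, 0.996, -0.028], [0.996, -0.089, -0.013], [-0.016, -0.027, -1.0]]
force: [-0.9, 0.0, -1.8]
finger_gap: 0.032
t: 13.75
tool_pos: [0.5772, -0.0335, 0.1854]
ee_rot: [[0.09, 0.996, -0.028], [0.996, -0.091, -0.013], [-0.016, -0.027, -1.0]]
force: [0.8, 0.1, -1.6]
finger_gap: 0.0317
t 13.80 at [ 0.5772 -0.0333  0.1854] shift [-0.0075 -0.0079  0.0017] turn -0.0029 F [-0.3  1.2 -0.7] gap 0.0318 q6 -0.15
[[ 0.0902  0.9955 -0.028 ]
 [ 0.9958 -0.0906 -0.0135]
 [-0.016  -0.0266 -0.9995]]
```

View pics/w12c.png

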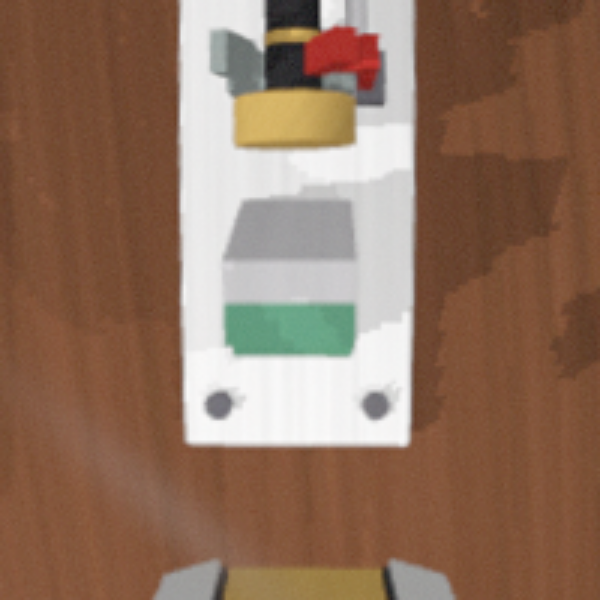

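```bash
python3 - <<'E'
from fix import *
im,s,m,o=fixfit('w12',list(range(100,186)),(270,365))
for d_,p in o: print(np.degrees(np.arctan2(d_[1],d_[0])))
d=o[0][0]+o[1][0]; d/=np.linalg.norm(d); n=np.array([-d[1],d[0]])
a=[n@p for _,p in o]; print('width',a[1]-a[0]); c=sum(a)/2
e=d@plane('wrist',320,188.3,.010,s)[:2]-.130
f=lambda P:np.round([d@P[:2]-e,n@P[:2]-c],4)
for k,q,z in [('flL',(298.3,86.7),.038),('flR',(338.3,86.7),.038),('flTop',(318.3,89.3),.050),('flinTop',(318.3,70.3),.053),('toeL',(300,106.7),.01),('toeR',(338.3,106.7),.01),('topL',(294.3,126.7),.06),('topR',(338.7,126.7),.06)]:
    print(k,f(plane('wrist',*q,z,s)))
o_,r_=ray('wrist',321.5,229.3,(np.zeros(3),np.eye(3))); print('plate front in tool',(o_+r_*(.056-o_[2])/r_[2]).round(4))
G=s[0]+s[1]@[0,0,.078]; print('grasp fix',f(G),'d',d,'n',n,'origin',e,c)
x=.0540; T=d*(e+x)+n*c; print('target grasp xy',T); 
off=s[1]@[0,0,.078]; go(T-off[:2],.15,np.degrees(np.arctan2(n[1],n[0])))
E
```

```text
-95.49409
-95.3765
width 0.06466162
flL [ 0.0471 -0.0139]
flR [0.0471 0.0151]
flTop [0.0501 0.0011]
flinTop [0.037  0.0012]
toeL [ 0.0612 -0.0153]
toeR [0.0612 0.016 ]
topL [ 0.0758 -0.0144]
topR [0.0757 0.015 ]
plate front in tool [0.022  0.0012 0.056 ]
grasp fix [0.1432 0.004 ] d [-0.09472158 -0.99550384] n [ 0.99550384 -0.09472158] origin -0.16329886536401567 0.571654
target grasp xy [0.57943671 0.05465947]
t 13.80 at [ 0.5772 -0.0333  0.1854] shift [ 0.3584 -0.0106  0.1361] turn 0.0083 F [-0.3  1.2 -0.7] gap 0.0318 q6 -0.15
```

```bash
python3 -m inch '[[0.8,0.12,-0.004,0,0],[0.8,0.25,-0.008,0,0],[0.8,0.352,-0.011,0,0.008],[0.8,0.352,-0.011,0.06,0.008],[0.8,0.352,-0.011,0.1,0.008]]'; python3 - <<'E'
from h import *
s=r.sense(); off=s['ee_rot']@[0,0,.078]; print(s['ee_rot'].round(3).tolist()); go(np.array([.5793,.0539])-off[:2],.112,-5.4)
E
```

```text
t: 14.3
tool_pos: [0.5812, 0.0539, 0.1577]
ee_rot: [[0.094, 0.995, -0.029], [0.995, -0.094, -0.014], [-0.016, -0.028, -0.999]]
force: [-0.1, -0.7, -1.7]
finger_gap: 0.0321
[[0.094, 0.995, -0.029], [0.995, -0.094, -0.014], [-0.016, -0.028, -0.999]]
t 14.30 at [0.5812 0.0539 0.1577] shift [0.0073 0.0062 0.1825] turn 0.0002 F [-0.1 -0.7 -1.7] gap 0.0321 q6 0.01
```

```bash
python3 -m inch '[[0.8,0.007,0.006,0.05,0],[0.8,0.007,0.006,0.1,0],[0.8,0.007,0.006,0.15,0],[0.8,0.007,0.006,0.176,0],[0.8,0.007,0.006,0.176,0]]'; python3 - <<'E'
from h import *
s=r.sense(); off=s['ee_rot']@[0,0,.078]; print((s['tool_pos']+off).round(4),s['ee_rot'].round(3).tolist()); go(np.array([.5793,.0539])-off[:2],.112,-5.4)
E
```

```text
t: 14.8
tool_pos: [0.5817, 0.0545, 0.1132]
ee_rot: [[0.094, 0.995, -0.03], [0.995, -0.095, -0.014], [-0.017, -0.028, -0.999]]
force: [0.3, 1.4, -0.7]
finger_gap: 0.0312
[0.5793 0.0535 0.0353] [[0.094, 0.995, -0.03], [0.995, -0.095, -0.014], [-0.017, -0.028, -0.999]]
t 14.80 at [0.5817 0.0545 0.1132] shift [ 0.0018 -0.0002  0.0049] turn -0.0008 F [ 0.3  1.4 -0.7] gap 0.0312 q6 0.01
```

```bash
python3 -m inch '[[0.8,0,0,0.004,0],[0.75,0,0,0.004,0],[0.5,0,0,0.004,0],[0.5,0,0,0.004,0],[0.5,0,0,0.004,0]]' 5; python3 -m inch '[[0.5,0,0,-0.05,0],[0.5,0.003,0.004,-0.15,0],[0.5,0.006,0.008,-0.3,0],[0.4,-0.15,0.01,-0.34,0],[0.4,-0.33,0.01,-0.34,0]]'; python3 - <<'E'
from m import *
im,s=snap('w13'); go((.51,-.43),.2,-5)
h=cv2.cvtColor(im,cv2.COLOR_BGR2HSV)
for v in range(40,200,3): print(v,' '.join('%d,%d'%(a,b) for a,b in zip(h[v,[300,312,325,337],0],h[v,[300,312,325,337],2])))
cv2.imwrite('pics/w13c.png',cv2.resize(im[40:240,220:420],(600,600)))
E
```

```text
t: 15.3
tool_pos: [0.5815, 0.0545, 0.1121]
ee_rot: [[0.094, 0.995, -0.03], [0.995, -0.094, -0.014], [-0.017, -0.028, -0.999]]
force: [0.2, 0.6, -1.4]
finger_gap: 0.0469
t: 15.8
tool_pos: [0.5804, -0.0267, 0.2025]
ee_rot: [[0.091, 0.996, -0.023], [0.996, -0.091, -0.015], [-0.017, -0.022, -1.0]]
force: [1.3, -0.0, 0.2]
finger_gap: 0.056
t 15.85 at [ 0.5796 -0.0328  0.2014] shift [-1.6076 -0.1228  0.0413] turn -0.0187 F [ 0.5 -3.8  0.2] gap 0.0564 q6 -0.14
40 30,235 135,53 15,242 15,210
43 20,234 144,48 0,245 0,210
46 165,235 20,51 0,245 0,208
49 0,235 5,47 0,244 0,211
52 15,236 90,46 0,242 150,209
55 0,235 144,52 30,242 150,205
58 0,234 128,52 15,243 0,204
61 0,234 165,42 30,233 0,200
64 0,236 18,116 177,223 0,206
67 0,221 19,92 3,214 0,203
70 30,213 17,104 179,203 179,195
73 30,203 20,135 1,184 2,202
76 70,173 16,95 1,176 0,186
79 0,164 18,117 2,162 1,181
82 49,124 19,127 8,165 0,168
85 19,160 20,141 11,156 179,168
88 20,183 20,177 15,173 2,182
91 20,193 20,184 19,174 0,188
94 20,203 21,197 19,171 150,203
97 21,216 21,209 21,178 0,207
100 19,220 20,209 18,187 30,217
103 20,209 21,204 
[... 325 characters left out ...]
0,218
136 160,174 135,178 140,176 0,219
139 150,174 140,179 135,179 45,219
142 120,188 120,190 120,197 0,219
145 120,195 120,196 150,200 0,219
148 78,189 80,192 80,192 0,218
151 75,193 78,197 90,199 150,219
154 76,188 74,187 75,189 30,218
157 79,194 74,183 72,184 30,228
160 75,187 77,174 73,175 30,236
163 74,173 75,165 73,162 30,239
166 71,201 73,197 74,199 30,242
169 70,221 71,214 69,218 30,249
172 65,224 69,221 72,224 30,248
175 50,237 70,233 60,237 0,239
178 0,251 60,246 0,251 0,223
181 0,251 30,247 0,250 30,209
184 0,251 15,247 0,250 30,210
187 15,251 30,246 0,251 90,210
190 10,248 15,246 0,247 150,216
193 8,237 15,230 15,235 6,218
196 4,217 8,216 10,218 6,218
199 6,189 6,189 7,191 6,189
```

```bash
python3 -m inch '[[0.3,-0.18,-0.01,0,0],[0.2,-0.38,-0.03,0,0],[0.1,-0.58,-0.05,0,0],[0,-0.77,-0.06,0,0],[0,-0.8,-0.06,0,0]]'; python3 -m inch '[[0,-0.18,-0.01,-0.02,0],[0,-0.38,-0.03,-0.02,0],[0,-0.58,-0.05,-0.02,0],[0,-0.75,-0.06,-0.02,0],[0,-0.78,-0.06,-0.02,0]]'; python3 -m inch '[[0,0,0,0,0],[0,0,0,0,0],[0,0,0,0,0],[0,0,0,0,0],[0,0,0,0,0]]';python3 - <<'E'
from m import *
im,s=snap('w14'); print(s[0],s[1].round(3).tolist())
h=cv2.cvtColor(im,cv2.COLOR_BGR2HSV).astype(int)
m=(h[...,0]>=9)&(h[...,0]<=18)&(h[...,1]>135)&(h[...,2]>150)
c=blob(m,(200,0,440,230)); print(cv2.contourArea(c),cv2.boundingRect(c)); ap=cv2.approxPolyDP(c,2,True)[:,0]; print(ap.tolist())
x,y,w,hh=cv2.boundingRect(c)
for v in range(y-14,y+hh+14,3): print(v,' '.join('%d,%d,%d'%tuple(h[v,u]) for u in (x+w//4,x+w//2,x+3*w//4)))
E
```

```text
t: 16.35
tool_pos: [0.5447, -0.2349, 0.2072]
ee_rot: [[0.102, 0.995, -0.024], [0.995, -0.102, -0.02], [-0.022, -0.022, -1.0]]
force: [0.1, -0.2, 0.1]
finger_gap: 0.0921
t: 16.85
tool_pos: [0.5093, -0.4308, 0.2179]
ee_rot: [[0.106, 0.994, -0.023], [0.994, -0.106, -0.022], [-0.024, -0.021, -0.999]]
force: [1.0, -0.3, -0.7]
finger_gap: 0.0941
t: 17.35
tool_pos: [0.5097, -0.4297, 0.2179]
ee_rot: [[0.105, 0.994, -0.023], [0.994, -0.105, -0.022], [-0.024, -0.021, -0.999]]
force: [0.5, -0.1, 0.5]
finger_gap: 0.0938
[ 0.50971289 -0.42969323  0.21790179] [[0.105, 0.994, -0.023], [0.994, -0.105, -0.022], [-0.024, -0.021, -0.999]]
2617.5 (284, 102, 68, 49)
[[346, 102], [284, 109], [289, 149], [351, 143]]
88 15,133,176 14,130,180 11,136,103
91 14,130,180 15,134,173 12,139,99
94 15,133,173 14,128,174 11,137,104
97 14,132,178 13,138,140 10,137,99
100 14,131,175 14,134,141 11,136,101
103 13,129,136 13,148,177 16,180,255
106 15,179,224 15,179,249 16,176,255
109 15,180,248 15,182,248 16,178,255
112 15,181,247 15,180,248 16,177,255
115 15,180,249 15,183,247 16,179,255
118 15,181,248 16,181,248 16,179,255
121 15,182,248 16,186,247 16,177,255
124 15,182,248 15,182,247 15,182,250
127 15,184,248 15,182,248 15,184,251
130 16,175,255 15,186,223 14,197,201
133 14,190,208 15,189,231 15,185,243
136 15,184,255 15,184,243 15,183,244
139 15,184,255 15,187,243 15,186,243
142 16,181,255 15,185,244 15,184,245
145 15,182,255 16,166,235 15,123,193
148 12,165,165 15,125,204 14,135,159
151 11,141,130 12,142,135 11,141,132
154 10,141,132 10,137,138 12,145,132
157 10,137,128 10,138,140 11,135,136
160 11,143,125 11,136,144 10,142,133
163 10,140,126 11,145,139 10,138,135
```

```bash
python3 - <<'E'
from m import *
im,s=load('w14'); im0,s0=load('w10')
h=cv2.cvtColor(im0,cv2.COLOR_BGR2HSV).astype(int)
m=(h[...,0]>=9)&(h[...,0]<=18)&(h[...,1]>135)&(h[...,2]>150)
c0=blob(m,(250,190,330,262)); print(cv2.approxPolyDP(c0,2,True)[:,0].tolist())
Q=[(346.5,101.5),(284,108.5),(288.5,149.5),(351.5,143.5)]
W=[plane('wrist',*q,.066,s) for q in Q]
for w in W: print(w.round(4))
W=np.array(W)
e=[W[0]-W[1],W[3]-W[2]]; print([ (np.degrees(np.arctan2(v[1],v[0])).round(2),np.linalg.norm(v).round(4)) for v in e])
e=[W[0]-W[3],W[1]-W[2]]; print([ (np.degrees(np.arctan2(v[1],v[0])).round(2),np.linalg.norm(v).round(4)) for v in e])
E
```

```text
[[317, 204], [309, 204], [306, 210], [280, 212], [278, 207], [274, 208], [264, 228], [267, 253], [271, 260], [319, 256]]
[ 0.5348 -0.3489  0.066 ]
[ 0.4882 -0.3491  0.066 ]
[ 0.4879 -0.3804  0.066 ]
[ 0.5356 -0.3807  0.066 ]
[(np.float64(0.25), np.float64(0.0466)), (np.float64(-0.38), np.float64(0.0477))]
[(np.float64(91.36), np.float64(0.0318)), (np.float64(89.43), np.float64(0.0312))]
```

```bash
python3 - <<'E'
from m import *
im,s=load('w14'); im0,s0=load('w10')
for a,b in [((319,256.5),(351.5,143.5)),((271,260),(288.5,149.5))]: 
    X,e=tri(ray('wrist',*a,s0),ray('wrist',*b,s)); print('far corner',X.round(4),np.round(e,4))
for k,q,z in [('pot base c',(438,197),.0),('pot rim c',(473,220),.09),('pot rim left',(440,210),.09),('pot base left',(416,195),0.02),('pur1 right',(246,160),.03),('brush tip',(515,214),.165)]: print(k,plane('wrist',*q,z,s0).round(3))
print([plane('top',u,v,.03).round(3).tolist() for u,v in [(466,228),(413,250),(433,168)]])
off=s[1]@[0,0,.078]; go(np.array([.5116,-.3595])-off[:2],.114,0); print(off)
E
```

```text
far corner [ 0.5353 -0.3804  0.0673] [0.0003 0.0003]
far corner [ 0.4891 -0.3805  0.0673] [0.0011 0.0011]
pot base c [ 0.669 -0.354  0.   ]
pot rim c [ 0.67 -0.35  0.09]
pot rim left [ 0.639 -0.338  0.09 ]
pot base left [ 0.638 -0.344  0.02 ]
pur1 right [ 0.471 -0.291  0.03 ]
brush tip [ 0.663 -0.319  0.165]
[[0.483, -0.45, 0.03], [0.42, -0.288, 0.03], [0.668, -0.357, 0.03]]
t 17.40 at [ 0.5096 -0.4299  0.2179] shift [ 0.2984 -0.0065  0.4086] turn -0.2014 F [-0.4  0.1 -0. ] gap 0.094 q6 -0.74
[-0.00181042 -0.0016872  -0.07796073]
```

```bash
python3 -m inch '[[0.2,0.1,0,0.05,-0.1],[0.22,0.22,-0.006,0.1,-0.2],[0.22,0.298,-0.006,0.15,-0.2],[0.22,0.298,-0.006,0.2,-0.2],[0.22,0.298,-0.006,0.22,-0.2]]'; python3 - <<'E'
from h import *
s=r.sense();off=s['ee_rot']@[0,0,.078]; print(s['ee_rot'].round(3).tolist()); go(np.array([.5116,-.3595])-off[:2],.114,0)
E
```

```text
t: 17.9
tool_pos: [0.5143, -0.3566, 0.1598]
ee_rot: [[-0.0, 1.0, -0.025], [1.0, -0.0, -0.021], [-0.021, -0.025, -0.999]]
force: [0.4, 0.0, -0.6]
finger_gap: 0.0733
[[-0.0, 1.0, -0.025], [1.0, -0.0, -0.021], [-0.021, -0.025, -0.999]]
t 17.90 at [ 0.5143 -0.3566  0.1598] shift [-0.0013  0.0013  0.1833] turn -0.0002 F [ 0.4  0.  -0.6] gap 0.0733 q6 -0.76
```

```bash
python3 -m inch '[[0.22,-0.001,0.001,0.06,0],[0.22,-0.001,0.001,0.13,0],[0.22,-0.001,0.001,0.183,0],[0.22,-0.001,0.001,0.183,0],[0.5,-0.001,0.001,0.183,0]]' 60; python3 -m inch '[[0.7,0,0,0,0],[0.7,0,0,0,0],[0.7,0,0,0,0],[0.7,0,0,-0.06,0],[0.7,0,0,-0.16,0]]' 60; python3 -m inch '[[0.7,0,0,-0.15,0],[0.7,0,0,-0.28,0],[0.7,0,0,-0.28,0],[0.7,0,0,-0.28,0],[0.7,0,0,-0.28,0]]' 60; python3 - <<'E'
from h import *
print(r.sense()['ee_rot'].round(3).tolist()); go((.575,-.045),.22,-5.4)
E
```

```text
t: 18.4
tool_pos: [0.5133, -0.358, 0.1136]
ee_rot: [[-0.0, 1.0, -0.025], [1.0, -0.0, -0.02], [-0.02, -0.025, -0.999]]
force: [-0.2, 0.4, 0.4]
finger_gap: 0.0683
t: 18.9
tool_pos: [0.5135, -0.3569, 0.1531]
ee_rot: [[0.0, 1.0, -0.027], [1.0, -0.001, -0.019], [-0.019, -0.027, -0.999]]
force: [-0.1, -0.1, -0.7]
finger_gap: 0.0455
t: 19.4
tool_pos: [0.5147, -0.3549, 0.2215]
ee_rot: [[0.0, 1.0, -0.029], [1.0, -0.001, -0.016], [-0.016, -0.029, -0.999]]
force: [-0.4, -0.6, -1.6]
finger_gap: 0.0457
[[0.0, 1.0, -0.029], [1.0, -0.001, -0.016], [-0.016, -0.029, -0.999]]
t 19.40 at [ 0.5147 -0.3549  0.2215] shift [ 1.2395  0.2405 -0.0216] turn 0.1788 F [-0.4 -0.6 -1.6] gap 0.0457 q6 -0.76
```

```bash
python3 -m inch '[[0.7,0.18,0.03,0,0],[0.7,0.38,0.06,0,0.05],[0.7,0.58,0.1,0,0.1],[0.7,0.76,0.14,0.02,0.18],[0.7,0.8,0.15,0.02,0.18]]'; python3 -m inch '[[0.7,0.18,0,0.03,0],[0.7,0.36,0,0.06,0],[0.7,0.44,0,0.06,0],[0.7,0.44,0,0.06,0],[0.7,0.44,0,0.06,0]]'; python3 - <<'E'
from fix import *
im,s=snap('w15'); print(s[1].round(4).tolist()); go((.577,-.04),.2,-5.4)
cv2.imwrite('pics/w15c.png',cv2.resize(im[40:240,220:420],(600,600)))
h=cv2.cvtColor(im,cv2.COLOR_BGR2HSV)
for v in range(60,215,2): print(v,' '.join('%d,%d,%d'%tuple(h[v,u]) for u in (300,312,325,337)))
E
```

```text
t: 19.9
tool_pos: [0.551, -0.1504, 0.2091]
ee_rot: [[0.09, 0.995, -0.035], [0.996, -0.091, -0.013], [-0.016, -0.033, -0.999]]
force: [-0.3, -0.9, -1.7]
finger_gap: 0.0458
t: 20.4
tool_pos: [0.5601, -0.0416, 0.1914]
ee_rot: [[0.09, 0.995, -0.036], [0.996, -0.09, -0.013], [-0.016, -0.035, -0.999]]
force: [0.2, -0.3, -0.7]
finger_gap: 0.0459
[[0.0898, 0.9953, -0.0361], [0.9958, -0.0903, -0.0132], [-0.0164, -0.0348, -0.9993]]
t 20.45 at [ 0.5602 -0.0422  0.1918] shift [ 0.0142  0.0648 -0.0353] turn 0.005 F [ 0.1  0.2 -0.9] gap 0.0456 q6 -0.17
60 10,145,111 0,1,231 20,116,184 21,132,212
62 11,149,108 165,2,231 21,135,204 21,134,210
64 13,153,107 0,1,230 21,135,204 21,133,209
66 11,147,109 30,1,231 21,136,203 21,133,211
68 11,168,106 0,1,231 21,134,201 21,133,209
70 10,142,108 30,1,230 21,136,202 21,133,211
72 11,158,108 60,1,230 21,133,202 21,135,210
74 10,141,112 0,2,231 20,140,201 20,138,181
76 12,143,112 30,1,231 21,141,156 19,144,140
78 11,136,114 0,0,230 20,94,198 21,131,214
80 12,157,109 0,1,231 21,141,196 21,135,212
82 10,143,116 0,0,230 21,134,201 21,135,211
84 11,145,114 0,1,230 
[... 2197 characters left out ...]
142,117 10,150,126 12,144,129
188 11,147,127 11,146,119 11,139,130 11,140,131
190 11,145,125 11,138,120 11,148,126 12,134,131
192 11,143,125 10,137,123 11,150,126 11,141,130
194 11,148,122 10,141,121 10,147,127 12,140,131
196 12,144,124 11,149,120 10,141,125 11,136,129
198 11,150,126 11,149,123 12,145,128 11,138,131
200 12,146,124 10,146,122 11,140,126 11,147,127
202 11,146,124 12,150,126 11,134,131 9,137,130
204 11,144,126 12,151,125 11,138,126 11,134,135
206 11,145,123 11,135,128 11,140,129 11,137,130
208 11,143,125 11,136,126 11,140,129 10,143,130
210 11,147,127 11,139,127 10,136,129 11,143,128
212 12,147,135 11,152,131 11,145,137 11,151,137
214 13,192,177 13,188,179 13,189,177 14,200,177
```

View pics/w15c.png

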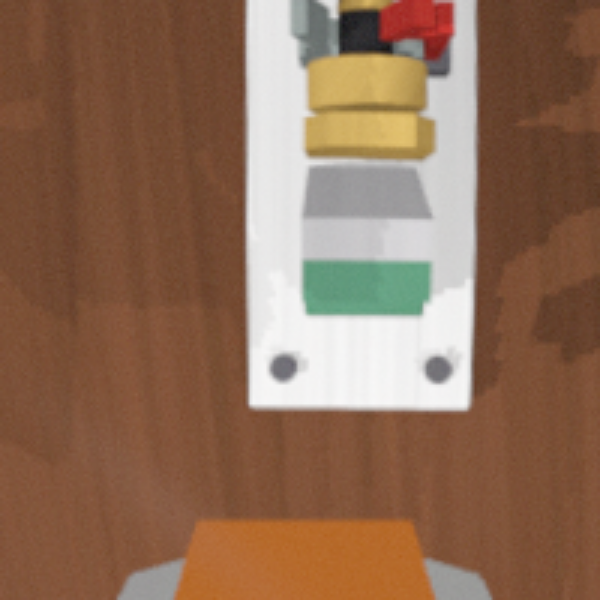

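```bash
cat > wfit.py <<'E'
from fix import *
im,s=load('w15')
d=np.array([-.0935,-.9956]); d/=np.linalg.norm(d); n=np.array([-d[1],d[0]])
toe=np.array([.57875,.04755]); O=toe-.0612*d
f=lambda P:np.round([d@(P[:2]-O),n@(P[:2]-O)],4)
if __name__=='__main__':
    for k,q,z in [('plate outer top',(343,89.5),.056),('plate inner top',(343,77.5),.056),('flange outer top',(343,74.5),.052),('toeL',(323,95.2),.01),('toeR',(359.5,96),.01),('topL',(321,112.5),.06),('topR',(364,113),.06),('endL',(303,176.3),.01),('endR',(376.5,176.6),.01),('plateL',(321.5,85),.04),('plateR',(364,85),.04)]:
        print(k,f(plane('wrist',*q,z,s)))
    for u in (285.7,357.3):
        o_,r_=ray('wrist',u,213.3,(np.zeros(3),np.eye(3))); print('foot',(o_+r_*(.108-o_[2])/r_[2]).round(4))
    G=s[0]+s[1]@[0,0,.078]; print('grasp',f(G),G)
E
python3 wfit.py
```

```text
plate outer top [0.0599 0.0007]
plate inner top [0.0514 0.0006]
flange outer top [0.0488 0.0007]
toeL [ 0.0613 -0.0144]
toeR [0.0614 0.0161]
topL [ 0.0761 -0.0142]
topR [0.076  0.0149]
endL [ 0.1308 -0.0314]
endR [0.1302 0.0324]
plateL [ 0.0554 -0.0146]
plateR [0.0548 0.0167]
foot [ 0.0136 -0.0219  0.108 ]
foot [0.0136 0.0243 0.108 ]
grasp [ 0.153 -0.013] [ 0.55725992 -0.04265262  0.11349497]
```

```bash
cat >> wfit.py <<'E'
def to(x,y,z):
    s=r.sense(); off=s['ee_rot']@[0,0,.078]; G=s['tool_pos']+off
    print('grasp fix',f(G),'foot above bed',round(s['tool_pos'][2]-.1076-.01,4),'rot',s['ee_rot'][2].round(3)); T=O+d*x+n*y-off[:2]; go(T,z,-5.37)
E
python3 -c "
from wfit import *
to(.074,-.0006,.172)"
```

```text
grasp fix [ 0.1535 -0.0127] foot above bed 0.0742 rot [-0.016 -0.034 -0.999]
t 20.45 at [ 0.5602 -0.0422  0.1918] shift [0.3193 0.0517 0.0722] turn 0.004 F [ 0.1  0.2 -0.9] gap 0.0456 q6 -0.17
```

```bash
python3 -m inch '[[0.7,0.1,0.02,0,0],[0.7,0.22,0.04,0,0],[0.7,0.319,0.052,0,0.004],[0.7,0.319,0.052,0.05,0.004],[0.7,0.319,0.052,0.072,0.004]]'; python3 -m inch '[[0.7,0,0,0,0],[0.7,0,0,0,0],[0.7,0,0,0,0],[0.7,0,0,0,0],[0.7,0,0,0,0]]';  python3 -c "
from wfit import *
to(.074,-.0006,.1646)"
```

```text
t: 20.95
tool_pos: [0.5793, 0.0346, 0.1706]
ee_rot: [[0.094, 0.995, -0.037], [0.995, -0.094, -0.014], [-0.017, -0.036, -0.999]]
force: [-0.5, -0.1, -0.7]
finger_gap: 0.0452
t: 21.45
tool_pos: [0.5794, 0.0344, 0.1709]
ee_rot: [[0.094, 0.995, -0.037], [0.995, -0.094, -0.014], [-0.017, -0.035, -0.999]]
force: [0.4, -0.5, -1.7]
finger_gap: 0.0457
grasp fix [ 0.0755 -0.0008] foot above bed 0.0533 rot [-0.017 -0.035 -0.999]
t 21.45 at [0.5794 0.0344 0.1709] shift [0.0066 0.0018 0.0252] turn -0.0018 F [ 0.4 -0.5 -1.7] gap 0.0457 q6 -0.03
```

```bash
python3 -m inch '[[0.7,0.006,0.002,0.01,0],[0.7,0.007,0.002,0.025,0],[0.7,0.007,0.002,0.035,0],[0.7,0.007,0.002,0.042,0],[0.7,0.007,0.002,0.042,0]]';  python3 -c "
from wfit import *
to(.074,-.0006,.155)"
```

```text
t: 21.95
tool_pos: [0.5797, 0.0364, 0.1601]
ee_rot: [[0.094, 0.995, -0.037], [0.995, -0.094, -0.013], [-0.016, -0.036, -0.999]]
force: [-0.0, 3.0, -0.7]
finger_gap: 0.0456
grasp fix [ 0.0735 -0.0008] foot above bed 0.0425 rot [-0.016 -0.036 -0.999]
t 21.95 at [0.5797 0.0364 0.1601] shift [-0.0018  0.0017  0.0205] turn -0.0018 F [-0.   3.  -0.7] gap 0.0456 q6 -0.02
```

```bash
python3 -m inch '[[0.7,0.004,0.001,0.012,0],[0.7,0.008,0.001,0.024,0],[0.7,0.012,0.002,0.036,0],[0.7,0.016,0.002,0.048,0],[0.7,0.016,0.002,0.048,0]]';  python3 -c "
from wfit import *
to(.070,-.0006,.140)"
```

```text
t: 22.45
tool_pos: [0.5805, 0.0404, 0.1482]
ee_rot: [[0.094, 0.995, -0.036], [0.995, -0.094, -0.012], [-0.016, -0.034, -0.999]]
force: [2.2, 3.3, 0.8]
finger_gap: 0.0458
grasp fix [ 0.0694 -0.0003] foot above bed 0.0306 rot [-0.016 -0.034 -0.999]
t 22.45 at [0.5805 0.0404 0.1482] shift [-0.0018 -0.0002  0.0327] turn -0.0015 F [2.2 3.3 0.8] gap 0.0458 q6 -0.02
```

```bash
python3 -m inch '[[0.7,0.003,0,0.01,0],[0.7,0.006,0,0.02,0],[0.7,0.01,0,0.03,0],[0.7,0.013,0,0.04,0],[0.7,0.013,0,0.04,0]]';  python3 -c "
from wfit import *
to(.070,-.0006,.140)"
```

```text
t: 22.95
tool_pos: [0.5813, 0.0434, 0.1389]
ee_rot: [[0.093, 0.995, -0.033], [0.996, -0.094, -0.013], [-0.016, -0.032, -0.999]]
force: [1.3, 1.7, 5.8]
finger_gap: 0.0455
grasp fix [0.0663 0.0004] foot above bed 0.0213 rot [-0.016 -0.032 -0.999]
t 22.95 at [0.5813 0.0434 0.1389] shift [-0.0147 -0.0042 -0.0039] turn -0.0004 F [1.3 1.7 5.8] gap 0.0455 q6 -0.01
```

```bash
python3 -m inch '[[0.7,0.002,0,0.006,0],[0.7,0.004,0,0.012,0],[0.7,0.006,0,0.018,0],[0.7,0.0075,0,0.024,0],[0.7,0.0075,0,0.024,0]]';  python3 -c "
from wfit import *
to(.070,-.0006,.140)"
```

```text
t: 23.45
tool_pos: [0.5824, 0.0441, 0.1373]
ee_rot: [[0.091, 0.995, -0.034], [0.996, -0.091, -0.017], [-0.02, -0.032, -0.999]]
force: [-11.7, -0.7, 28.0]
finger_gap: 0.0458
grasp fix [0.0659 0.0014] foot above bed 0.0197 rot [-0.02  -0.032 -0.999]
t 23.45 at [0.5824 0.0441 0.1373] shift [-0.0166 -0.0085 -0.0101] turn 0.0042 F [-11.7  -0.7  28. ] gap 0.0458 q6 -0.01
```

```bash
python3 -m inch '[[0.7,0.001,-0.004,0.012,0],[0.7,0.002,-0.007,0.02,0],[0.7,0.003,-0.008,0.026,0],[0.7,0.003,-0.008,0.026,0],[0.7,0.003,-0.008,0.026,0]]';  python3 -c "
from wfit import *
to(.070,-.0006,.140)
im,s=snap('w16')
cv2.imwrite('pics/w16c.png',im)"
```

```text
t: 23.95
tool_pos: [0.5824, 0.0444, 0.137]
ee_rot: [[0.089, 0.996, -0.031], [0.996, -0.089, -0.02], [-0.023, -0.029, -0.999]]
force: [-11.9, 2.1, 34.3]
finger_gap: 0.0458
grasp fix [0.0658 0.0016] foot above bed 0.0194 rot [-0.023 -0.029 -0.999]
t 23.95 at [0.5824 0.0444 0.137 ] shift [-0.017  -0.0094 -0.0114] turn 0.0082 F [-11.9   2.1  34.3] gap 0.0458 q6 -0.01
```

```bash
python3 - <<'E'
from wfit import *
im,s=load('w16'); h=cv2.cvtColor(im,cv2.COLOR_BGR2HSV).astype(int)
c=r.get_calibration('wrist');T=np.array(c['tool_from_camera'])
def proj(P,st):
    p=T[:3,:3].T@(st[1].T@(P-st[0])-T[:3,3]); th=np.arctan2(np.hypot(p[0],p[1]),p[2]); k=c['fx']*th/np.hypot(p[0],p[1]); return c['cx']+k*p[0],c['cy']+k*p[1]
def P(x,y,z): return np.array([*(O+d*x+n*y),z])
for y,z,x0,x1 in [(.002,.045,-.12,-.04),(-.02,.01,-.12,-.095),(.02,.01,-.12,-.095)]:
    print(y,z)
    for x in np.arange(x0,x1,.001):
        u,v=proj(P(x,y,z),s); print('%d:%.0f,%.0f %s'%(round(x*1000),u,v,h[int(round(v)),int(round(u)),2] if 0<=v<400 else '-'),end=' | ')
    print()
for k in ('flange','nose','wedge'):pass
for x,z in ((.033,.053),(.045,.053),(.053,.056)): print(x,proj(P(x,0,z),s))
E
```

```text
0.002 0.045
-120:322,-63 - | -119:322,-61 - | -118:322,-60 - | -117:322,-59 - | -116:322,-58 - | -115:322,-56 - | -114:322,-55 - | -113:322,-54 - | -112:322,-52 - | -111:322,-51 - | -110:322,-50 - | -109:322,-48 - | -108:322,-47 - | -107:322,-45 - | -106:322,-44 - | -105:322,-43 - | -104:322,-41 - | -103:322,-40 - | -102:322,-39 - | -101:322,-37 - | -100:322,-36 - | -99:322,-34 - | -98:322,-33 - | -97:322,-31 - | -96:322,-30 - | -95:322,-29 - | -94:322,-27 - | -93:322,-26 - | -92:322,-24 - | -91:322,-23 - | -90:322,-21 - | -89:322,-20 - | -88:322,-18 - | -87:322,-17 - | -86:322,-15 - | -85:322,-14 - | -84:322,-12 - | -83:322,-11 - | -82:322,-9 - | -81:322,-8 - | -80:322,-6 - | -79:322,-4 - | -78:322,-3 - | -77:322,-1 - | -76:322,0 53 | -75:322,2 51 | -74:322,3 48 | -73:322,5 49 | -72:322,7 49 | -71:322,8 46 | -70:322,10 51 | -69:322,11 44 | -68:322,13 52 | -67:322,15 50 | -66:322,16 52 | -65:322,18 51 | -64:322,20 55 | -63:322,21 54 | -62:322,23 51 | -61:322,25 48 | -60:322,26 46 | -59:322,28 54 | -58:322,30 48 | -57:322,31 51 | -56:322,33 51 | -55:322,35 46 | -54:322,36 56 | -53:322
[... 575 characters left out ...]
99:291,-12 - | -98:291,-10 - | -97:291,-9 - | -96:291,-8 - | 
0.02 0.01
-120:350,-38 - | -119:350,-36 - | -118:350,-35 - | -117:350,-34 - | -116:350,-33 - | -115:350,-32 - | -114:350,-31 - | -113:350,-29 - | -112:350,-28 - | -111:350,-27 - | -110:350,-26 - | -109:350,-24 - | -108:350,-23 - | -107:350,-22 - | -106:350,-21 - | -105:350,-20 - | -104:350,-18 - | -103:350,-17 - | -102:350,-16 - | -101:350,-15 - | -100:350,-13 - | -99:350,-12 - | -98:350,-11 - | -97:350,-9 - | -96:350,-8 - | 
0.033 (np.float64(316.9165762258909), np.float64(193.23580052757922))
0.045 (np.float64(316.89563990314895), np.float64(213.9237946611297))
0.053 (np.float64(316.6615162903493), np.float64(229.1690705933961))
```

```bash
python3 - <<'E'
from wfit import *
for nm,vr in (('w12',range(48,96)),('w16',range(150,240))):
    im,s=load(nm); h=cv2.cvtColor(im,cv2.COLOR_BGR2HSV).astype(int)
    for u in ((318,) if nm=='w12' else (314,318)):
        m=[(v,*h[v,u]) for v in vr]
        st=None; print(nm,u)
        for v,H,S,V in m:
            b=(15<=H<=26 and S>90)
            if b!=st: print(v,'brass' if b else 'not',(H,S,V),'x@.045',f(plane('wrist',u,v-.5,.045,s))[0],'x@.053',f(plane('wrist',u,v-.5,.053,s))[0]); st=b
E
```

```text
w12 318
48 not (np.int64(8), np.int64(69), np.int64(59)) x@.045 0.0192 x@.053 0.0209
49 brass (np.int64(19), np.int64(129), np.int64(140)) x@.045 0.0199 x@.053 0.0216
54 not (np.int64(14), np.int64(83), np.int64(74)) x@.045 0.0236 x@.053 0.0252
69 brass (np.int64(19), np.int64(132), np.int64(120)) x@.045 0.0347 x@.053 0.0358
89 not (np.int64(18), np.int64(54), np.int64(185)) x@.045 0.0491 x@.053 0.0498
w16 314
150 not (np.int64(140), np.int64(13), np.int64(59)) x@.045 0.0099 x@.053 0.0089
161 brass (np.int64(15), np.int64(101), np.int64(81)) x@.045 0.0161 x@.053 0.0148
168 not (np.int64(24), np.int64(78), np.int64(52)) x@.045 0.0201 x@.053 0.0187
188 brass (np.int64(17), np.int64(102), np.int64(70)) x@.045 0.0318 x@.053 0.0298
230 not (np.int64(14), np.int64(184), np.int64(188)) x@.045 0.0576 x@.053 0.0544
w16 318
150 not (np.int64(140), np.int64(16), np.int64(49)) x@.045 0.0099 x@.053 0.0089
161 brass (np.int64(18), np.int64(103), np.int64(77)) x@.045 0.0161 x@.053 0.0148
168 not (np.int64(14), np.int64(61), np.int64(63)) x@.045 0.0201 x@.053 0.0186
189 brass (np.int64(19), np.int64(125), np.int64(118)) x@.045 0.0323 x@.053 0.0303
230 not (np.int64(14), np.int64(186), np.int64(189)) x@.045 0.0576 x@.053 0.0544
```

```bash
python3 -m inch '[[0.7,0.003,-0.008,0.026,0],[0.7,0.003,-0.012,0.032,0],[0.7,0.003,-0.012,0.034,0],[0.7,0.003,-0.012,0.034,0],[0.7,0.003,-0.012,0.034,0]]';  python3 -c "
from wfit import *
to(.070,-.0006,.140)
im,s=snap('w17')
h=cv2.cvtColor(im,cv2.COLOR_BGR2HSV).astype(int)
for u in (314,318):
    b=[v for v in range(150,240) if 15<=h[v,u,0]<=26 and h[v,u,1]>90]; print(b[0],b[-1],[v for v in b if v-1 not in b], f(plane('wrist',u,b[0]-.5,.045,s)))
print(r.sense()['joint_torque'].round(1), r.sense()['torque'].round(2))"
```

```text
t: 24.5
tool_pos: [0.5823, 0.0447, 0.1367]
ee_rot: [[0.087, 0.996, -0.027], [0.996, -0.087, -0.024], [-0.026, -0.025, -0.999]]
force: [-15.1, 3.2, 44.3]
finger_gap: 0.0461
grasp fix [0.0657 0.0018] foot above bed 0.0191 rot [-0.026 -0.025 -0.999]
t 24.50 at [0.5823 0.0447 0.1367] shift [-0.0174 -0.0101 -0.0127] turn 0.0122 F [-15.1   3.2  44.3] gap 0.0461 q6 -0.01
161 229 [161, 188] [ 0.016  -0.0019]
162 229 [162, 189] [0.0166 0.0004]
[ -2.5 -17.  -15.8   0.7  -4.3   0.2] [-0.53  3.26  0.12]
```

```bash
python3 -c "
from h import *
s=r.sense(); print(s['t'],s['force'].round(1),s['finger_gap']); print(r.close_job())"
```

```text
24.55 [-13.7   2.2  45.2] 0.045537636103024325
the job is handed in; nothing more can be done
None
```

The job is done and handed in at 24.6 s, with the arm still gripping the wedge and pressing it in with about 45 N.

- **Barrel:** I pushed it down past the jaw until it was home. It did not move under an extra 20 N, and the jaw nose is back over it.
- **Spacer:** I stood only the brass plate in the gap. The end stop's toe measured about 16 mm beyond a seated flange, so one plate leaves about 8 mm, less than the wedge's 13 mm foot.
- **Wedge:** it jammed with its foot about 19 mm above the bed. Raising the push from 28 to 45 N moved it only about 0.6 mm.
- **Flange on the fork:** while wedging, the barrel moved 3.5 to 5 mm towards the fork. It did not move when the push went from 34 to 45 N.

**What disagreed or went unchecked:**
- My flange and ring readings differ by 2 to 3 mm, about the camera calibration error. That the flange bears on the fork therefore rests mainly on the force, since nothing moved as it rose.
- The wedge jammed about 3 to 4 mm higher than the roughly 16 mm I had calculated.
- A sideways load of about 14 N remained on the tool. The tool had also tilted by about 2°.
- I did not look at the bystanders again at the end. No force reading suggested that I had touched any.

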